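# Set up the screw-lift deck and load the valve blocks

### The arm

A 6-joint arm with a two-finger parallel gripper is mounted at the origin on the work surface. World frame = base frame: x ahead of the robot, y to its left, z up, the work surface at z = 0. Lengths are in m, angles in rad, forces in N, time in s.
With the tool pointing down it reaches from about 0.425 to 0.95 m from the base axis. Payload 3.5 kg.
Tool frame: the origin (TCP) lies at the very end of the fingers, on their centre line; the grasp point (between the pads) lies 19 mm behind it (ctrl.grip_point_offset is the distance from the TCP to the grasp point, in m); z points along the fingers, y is the line along which they close (so a half turn about z gives the same grasp; the last joint's range is limited). The gripper opens to 85 mm and grips with 20 to 120 N. Pads are 22 mm wide; open, the fingers measure 114 mm over their backs; the gripper's body (76 mm by 85 mm) begins 54 mm behind the grasp point. The pads swing forward as they close: fully open they stand 13 mm farther back than shut.
Start: joints at [-1.445, 0.286, 1.577, -0, 1.279, -0.15], TCP at [0.184, -0.649, 0.231] pointing down, gripper open.
Joint ranges: [-2.77, 2.77], [-0.9, 2.22], [0.21, 2.48], [-1.53, 4.67], [0.24, 2.81], [-2.84, 2.84]. Speed limits (rad/s): [2.79, 2.79, 3.14, 3.14, 3.14, 3.14].

### API

Orientations are given as a unit quaternion [x, y, z, w].
In Python, from plant import telemetry, vision, ctrl gives the robot as it stands.
- The arm moves only by the tool arm_command, never from a script. Its argument "series" is one flat list of numbers, 7 for each row, row after row: the shift along the tool's x, y, z in cm, then the turn, a rotation vector about the tool's x, y, z in degrees, then the closure, from 0 (fully open) to 1 (shut). A call has 1 to 10 rows; each row is the pose to reach, as a shift and turn from the pose commanded when the call began, along the tool's axes at that moment; what a row does not reach only later rows make up. A row lasts 1/12 s, in which the tool goes at most 41.7 mm and 7.16 degrees, less where a joint would pass 70% of its speed; a pose out of reach is approached as far as the arm can. A call with a gripper value outside its range is refused whole. The fingers move at their own pace and stop on an object; "force" is the grip in N (left out, the last holds). Time passes only in rows, so rows that repeat a pose let the fingers close. It gives the time, the measured TCP pose, the force, the opening and the grip force at its end, in the units of the state.
- telemetry.get_state(): the state, without advancing time (a new reading comes with each control period).
- vision.read_camera(name): name is "side" or "top" or "wrist"; returns a dict with "color" (420x560x3 uint8, blue, green, red), "K" (3x3 intrinsics, pixels), "rvec" (rotation vector, rad) and "tvec" (3), from world to camera coordinates, as OpenCV has them; the wrist camera has in their place "T_tool_cam" (4x4, takes a point from camera to tool coordinates, whose origin is the TCP and whose axes are the flange's). Camera axes: x right, y down, z forward; pixel columns grow to the right and rows downward; lengths in m; the calibration is good to about 2 mm. A picture is of the moment at which its call begins: read the wrist's pose just before it. There is no depth.
- ctrl.sign_off(): hands the job in; it is judged then, once.
The state is a dict: "time": time; "qpos": joint angles; "dq": joint speeds; "joint_efforts": joint torques, N m; "eef_pos": TCP position; "tcp_rot": TCP orientation; "contact_force": force on the tool from outside, world axes, zero at the start; "wrist_torque": the same for the moment, N m; "opening": opening from 0.0 (shut) to 1.0 (fully open); "finger_force": force on a finger pad.
Only numpy, scipy, OpenCV 4.12 (cv2) and the standard library are available. Lean on these libraries where they do the work, as an engineer would, in place of code of your own. Each camera call takes 0.05 s, during which the arm holds its last target. There are 200 camera calls.

### The job

Take the crank from its tray, fit it on the lift's upright shaft and wind the still empty deck up until its hinged edge is flush with the fixed ledge behind it, then turn the black levelling knob beside the deck until the empty deck is level. After that stand every blue valve block upright on the deck, leave it flush and level, and have the crank back in its tray. Leave the other things on the bench where they are.

Things in the scene. Friction and masses are not known exactly. Their poses are not given: they have to be found in the camera images.
- crank: Loose steel crank, 0.45 kg, stands on its hub; origin at the centre of the hub's underside, z up. The 42 mm square hub is open below: four corner prongs (12 mm square, 16 mm long) with 18 mm wide slots between them along x and y, and above them a 20 mm square bore 32 mm deep. At height 48 to 60 mm a flat arm, 24 mm wide, runs along +x to x = 95 mm (and to x = -23 mm).
- boss (a point): Middle of the crank's round boss, where to grip it to carry and fit it: on the hub's axis, 28 mm in diameter, 60 to 90 mm above the hub's underside, this point at 75 mm.
- grip_mid (a point): Middle of the crank's upright round black grip, where to hold it for winding: 80 mm from the hub's axis along the crank's +x, 22 mm in diameter, 62 to 108 mm above the hub's underside, this point at 85 mm. It spins freely on its pin, so it can be held fast while it circles.
- shaft_seat (a point): Point on the lift's upright shaft where the seated crank's underside comes to rest, 7 mm above the grey gearbox (66 mm square). z up, x along the shaft's cross pin, turning with it. Post 16 mm thick, ending in a cone 48 mm above. The deck rises 12 mm per turn clockwise seen from above, sinks the other way, and stays; 2 to 4 N at the crank's grip, which circles at 80 mm about this axis.
- pin_mid (a point): Middle of the shaft's cross pin, 11 mm above shaft_seat, x along the pin: 10 mm thick, 42 mm long. The crank's hub drops over the post and either pair of its slots over this pin, with about 0.25 rad of play each way; unaligned, the prongs rest on the pin, 16 mm too high, until the crank is turned to let it drop.
- deck_edge (a point): Middle of the deck's hinged (far, ledge side) top edge, on the hinge axis: its height does not depend on the tilt. The deck is an aluminium plate, 180 mm (x) by 240 mm (y), 10 mm thick, on a carriage that the shaft raises.
- deck_mid (a point): Centre of the deck's top face; x points from the near free edge to the hinged edge at the ledge, y to the levelling knob's side, z normal to the face.
- deck (a joint): Tilt of the deck about its hinged edge (rad): 0 is level, positive with the near edge low. Clockwise turning (seen from above) of the levelling knob lowers this value by 0.03 rad per rad turned, the other way raises it. It stays where it is left and does not yield to pushing.
- leveller: Black levelling knob on an upright screw beside the deck's +y side; it rises with the deck. A 42 mm disc 12 mm thick and above it the bar to grip, 56 mm long (along the knob's x), 18 mm wide, height 11 to 41 mm above the origin. Origin on its axis at the disc's underside; z up, about 14 mm above the deck's hinged edge. Turns by about 0.2 N m, several turns possible by regrasping.
- ledge: Fixed steel ledge behind the deck, 85 by 260 mm; origin in the middle of its near top edge (the edge next to the deck), on its top face; z up. Its height differs from start to start.
- tray: Open steel tray for the crank, fixed, 140 (x) by 120 mm (y), 28 mm tall, walls and floor 4 mm; origin under its centre. The crank starts standing in it.
- block0: Blue valve block, 72 (x) by 54 (y) by 36 mm, with a round steel fitting 30 mm in diameter upright on top, height 36 to 70 mm: grip it here. Origin at the centre of its underside, z up; about 0.4 kg. Two or three of the three alike blocks are present.
- block1: Blue valve block, 72 (x) by 54 (y) by 36 mm, with a round steel fitting 30 mm in diameter upright on top, height 36 to 70 mm: grip it here. Origin at the centre of its underside, z up; about 0.4 kg. Two or three of the three alike blocks are present.
- block2: Blue valve block, 72 (x) by 54 (y) by 36 mm, with a round steel fitting 30 mm in diameter upright on top, height 36 to 70 mm: grip it here. Origin at the centre of its underside, z up; about 0.4 kg. Two or three of the three alike blocks are present.
- plug: Bystander: grey plug connector, 62 by 46 by 40 mm, among the blocks. Origin at its underside or middle.
- pot: Bystander: white jar with a black lid, 60 mm in diameter, 40 mm tall, among the blocks. Origin at its underside or middle.
- jbox: Bystander: white junction box, 116 by 96 by 62 mm, at the right. Origin at its underside or middle.
- driver: Bystander: screwdriver lying on the bench in front of the lift, about 0.2 m long. Origin at its underside or middle.
- spanner: Bystander: spanner lying on the bench in front of the lift. Origin at its underside or middle.
- collar: Bystander: black rubber collar, 70 mm in diameter, 24 mm tall, lying at the right. Origin at its underside or middle.
Things that resemble listed ones, but are neither listed nor needed, are in the scene too. Leave any turquoise look-alike of the block1 alone.

How it is judged:
On the way, in this order (a step that is already met when the one before it is completed fails the run):
1. the crank is fitted over the shaft and its cross pin (horizontal distance between crank and shaft_seat below 0.008 m and z of crank in the frame of shaft_seat below 0.008 m and angle between crank's own z axis and vertical below 0.2 rad), for 0.2 s.
2. with the crank fitted, the empty deck is wound up until its hinged edge is flush with the ledge (within 4 mm) (all of step 1 and z of deck_edge in the frame of ledge between -0.004 and 0.004 m and contact force between each of block0, block1, block2 and deck below 0.05 N), for 0.2 s.
3. the empty deck is level (within 0.015 rad) and still flush with the ledge (value of joint deck between -0.015 and 0.015 rad and z of deck_edge in the frame of ledge between -0.004 and 0.004 m and contact force between each of block0, block1, block2 and deck below 0.05 N), for 0.2 s.
At the end, for the whole second after the job is handed in: The deck's hinged edge is within 4 mm of the ledge's height, the deck is level within 0.015 rad, every block present stands upright (within 0.1 rad) and at rest with its centre over the deck, its underside on the face, and the crank's hub is inside its tray, at rest (z of deck_edge in the frame of ledge between -0.004 and 0.004 m and value of joint deck between -0.015 and 0.015 rad and x of block0 in the frame of deck_mid between -0.09 and 0.09 m and y of block0 in the frame of deck_mid between -0.12 and 0.12 m and z of block0 in the frame of deck_mid between -0.008 and 0.008 m and angle between each of block0, block1, block2's own z axis and vertical below 0.1 rad and linear speed of each of block0, block1, block2, crank below 0.02 m/s and x of block1 in the frame of deck_mid between -0.09 and 0.09 m and y of block1 in the frame of deck_mid between -0.12 and 0.12 m and z of block1 in the frame of deck_mid between -0.008 and 0.008 m and x of block2 in the frame of deck_mid between -0.09 and 0.09 m and y of block2 in the frame of deck_mid between -0.12 and 0.12 m and z of block2 in the frame of deck_mid between -0.008 and 0.008 m and x of crank in the frame of tray between -0.07 and 0.07 m and y of crank in the frame of tray between -0.06 and 0.06 m and z of crank in the frame of tray between -0.01 and 0.035 m); the robot touches nothing.
It fails at once if a bystander is pushed more than 60 mm aside or, if upright, knocked over (distance of any of plug, pot, jbox, driver, spanner, collar from where it was at the start of the episode above 0.06 m or angle between any of plug, pot, jbox's own z axis and vertical above 0.8 rad).
Of block0, block1, block2 only 2 to 3 are there at a start; the rules pass over those that are not, and their reading is None.
At some moment in a run one of block0, block1, block2 may be knocked a few centimetres aside while the robot is not near it.
It also fails if it takes over 210 s, if anything falls off the work surface, if the arm or the gripper's body presses on something with over 40 N, if the wrist force passes 120 N, or if a joint passes its speed limit or range.

## Working session

There is one attempt and no reset: what is moved stays moved. The work goes in short steps, Python scripts to look and compute and a tool call to move; the robot and the scene stay as the last step left them, time stands still between calls to the robot, and variables do not carry over. Pictures are saved under pics/ and viewed, at most 14 in all, crops included, and the job is handed in when it is done.

Besides the shell and the picture viewer there is one more tool, called after "Call:" by a JSON object that holds its "op" and its "data". arm_command: Moves the arm, as the interface text tells. Its arguments: {"type":"object","properties":{"series":{"type":"array","items":{"type":"number"}},"force":{"type":"number"}},"required":["series"]}

```bash
mkdir -p pics; cat > h.py <<'E'
import numpy as np, cv2
from scipy.spatial.transform import Rotation as R
from plant import telemetry, vision, ctrl
def st(): return telemetry.get_state()
def cam(name):
    s=st(); c=vision.read_camera(name)
    K=np.array(c['K'],float)
    if name=='wrist':
        T=np.eye(4);T[:3,:3]=R.from_quat(s['tcp_rot']).as_matrix();T[:3,3]=s['eef_pos']
        M=T@np.array(c['T_tool_cam']); Rw=M[:3,:3]; o=M[:3,3]
    else:
        Rc=cv2.Rodrigues(np.array(c['rvec'],float))[0]; Rw=Rc.T; o=-Rc.T@np.array(c['tvec'],float).ravel()
    return c['color'],K,Rw,o
def ray(v,px):
    _,K,Rw,o=v
    d=Rw@np.linalg.solve(K,np.array([px[0],px[1],1.])); return o,d/np.linalg.norm(d)
def onz(v,px,z):
    o,d=ray(v,px); return o+d*(z-o[2])/d[2]
def proj(v,p):
    _,K,Rw,o=v; q=K@(Rw.T@(np.array(p)-o)); return q[:2]/q[2]
def cross(v1,p1,v2,p2):
    o1,d1=ray(v1,p1);o2,d2=ray(v2,p2)
    t=np.linalg.lstsq(np.c_[d1,-d2],o2-o1,rcond=None)[0]
    a,b=o1+t[0]*d1,o2+t[1]*d2; return (a+b)/2,np.linalg.norm(a-b)
def save(n,v,crop=None,k=1):
    im=v[0]
    if crop: x0,y0,x1,y1=crop; im=im[y0:y1,x0:x1]
    cv2.imwrite('pics/'+n,cv2.resize(im,None,fx=k,fy=k,interpolation=cv2.INTER_CUBIC))
import pickle
def dump(n,v): pickle.dump(v,open(n+'.pkl','wb'))
def load(n): return pickle.load(open(n+'.pkl','rb'))
def rel(p,yaw=None):
    "shift in tool axes (cm) from the current measured TCP to p"
    s=st(); return R.from_quat(s['tcp_rot']).inv().apply(np.array(p)-s['eef_pos'])*100
E
python3 - <<'E'
from h import *
s=st(); print({k:np.round(x,3) for k,x in s.items()}, ctrl.grip_point_offset)
for n in ['top','side']:
    v=cam(n); dump(n,v); save(n+'0.png',v,k=1.4); print(n,v[3],v[2][:,2], v[1][0,0])
E
```

```text
{'time': np.float64(0.0), 'qpos': array([-1.445,  0.287,  1.578,  0.   ,  1.279, -0.15 ]), 'dq': array([-0.002,  0.   , -0.001, -0.001, -0.   , -0.001]), 'joint_efforts': array([-0.0000e+00, -4.0598e+01, -2.9262e+01, -0.0000e+00,  6.0000e-03,
        0.0000e+00]), 'eef_pos': array([ 0.184, -0.649,  0.23 ]), 'tcp_rot': array([ 0.991,  0.137,  0.   , -0.001]), 'contact_force': array([-0.432,  0.349, -1.063]), 'wrist_torque': array([-0.071, -0.006,  0.035]), 'finger_force': np.float64(0.0), 'opening': np.float64(1.003)} 0.0187
top [ 0.39970948 -0.04242448  1.43578972] [ 0.06753368 -0.01230345 -0.99764113] 443.23759045498565
side [ 0.20555329 -1.19890387  1.26071909] [ 0.18105909  0.69425685 -0.69658096] 508.52600020925564
```

View pics/top0.png

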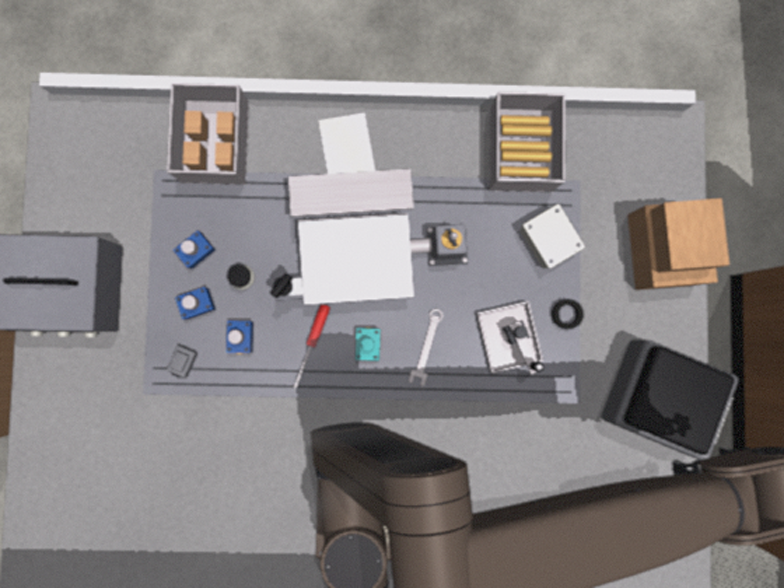

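View pics/side0.png

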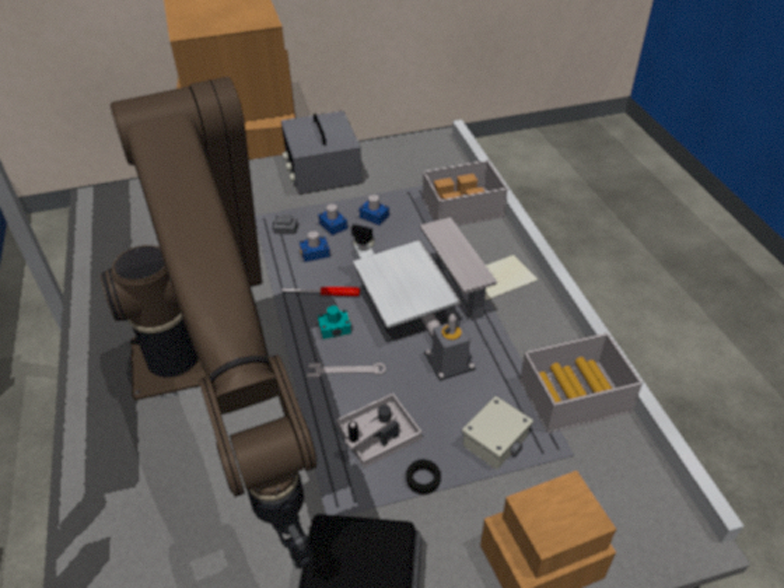

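The top picture shows three blue blocks at (193,250), (194,302) and (239,336), with a turquoise look-alike at (368,344). The crank is in the tray, boss about (514,332) and grip (537,366). The shaft is at (452,237), the knob at (281,285), and the deck centre is near (355,258). Other black things that could pass for the crank are the collar (567,313) and the knob. I choose the one in the tray, and will check it with a close crop from the wrist.

```bash
python3 - <<'E'
from h import *
t=load('top');s=load('side'); k=1/1.4
def both(n,a,b): print(n,*[np.round(x,4) for x in cross(t,np.array(a)*k,s,np.array(b)*k)])
both('boss',(513,329),(385,410)); both('grip',(537,366),(352,428)); both('shaft tip',(452,231),(452,320)); both('knob',(281,285),(362,235))
print(np.round(onz(t,np.array((509,337))*k,.028),3))
for n,a in dict(b0=(187,246),b1=(190,302),b2=(236,337)).items(): print(n,np.round(onz(t,np.array(a)*k,.07),3))
for n,v,c in [('t1.png',t,(300,130,420,280)),('s1.png',s,(220,210,380,340))]: save(n,v,c,4)
E
python3 -c "
import cv2,numpy as np
a=cv2.imread('pics/t1.png');b=cv2.imread('pics/s1.png')
a=cv2.resize(a,(380,475));b=cv2.resize(b,(420,341))
o=np.zeros((475,800,3),np.uint8);o[:,:380]=a;o[:341,380:]=b;cv2.imwrite('pics/c1.png',o)"
```

```text
boss [ 0.4245 -0.3312  0.0699] 0.0028
grip [ 0.3452 -0.3771  0.1001] 0.0016
shaft tip [ 0.6237 -0.1852  0.1349] 0.0056
knob [0.506  0.1735 0.1226] 0.0033
[ 0.406 -0.331  0.028]
b0 [0.59  0.392 0.07 ]
b1 [0.466 0.38  0.07 ]
b2 [0.392 0.277 0.07 ]
```

View pics/c1.png

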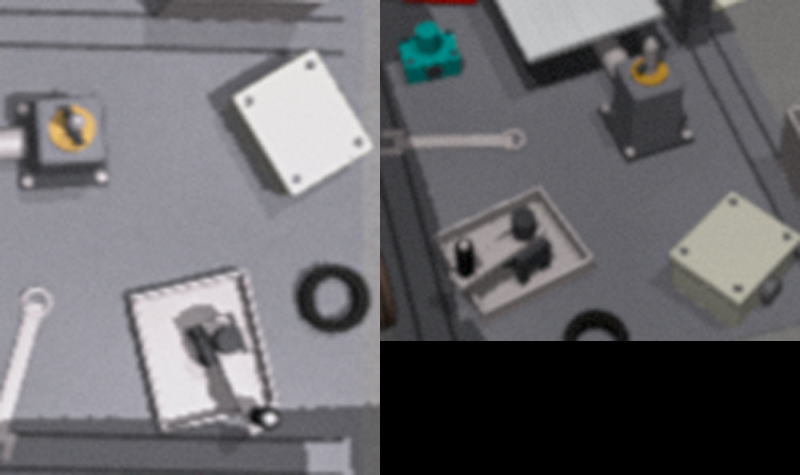

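The crop confirms it: the tray holds a single crank, boss at (228,332) in the left half, grip at (265,416). I'll move above it.

```bash
python3 - <<'E'
from h import *
t=load('top');s=load('side')
T=lambda a:(300+a[0]/3.1667,130+a[1]/3.1667); S=lambda a:(220+a[0]/2.625,210+a[1]/2.625)
for n,a,b in [('bosstop',(230,330),(523,211)),('gript',(267,417),(465,241)),('tip',(72,122),(650,44))]: print(n,*[np.round(x,4) for x in cross(t,T(a),s,S(b))])
print(onz(t,T((230,330)),.094),onz(t,T((267,417)),.112), onz(s,S((523,211)),.094),onz(s,S((465,241)),.112))
b=onz(t,T((230,330)),.094)
print(rel([b[0],b[1],.26]))
print(st()['tcp_rot'], R.from_quat(st()['tcp_rot']).as_matrix().round(3))
c=vision.read_camera('wrist'); print(np.round(c['T_tool_cam'],3), c['K'][0][0])
E
```

```text
bosstop [ 0.5911 -0.4286  0.1788] 0.3894
gript [ 0.5149 -0.4544  0.1991] 0.388
tip [ 0.7817 -0.292   0.218 ] 0.4189
[ 0.42551908 -0.34467818  0.094     ] [ 0.34417027 -0.37618266  0.112     ] [ 0.81532314 -0.45592969  0.094     ] [ 0.73034732 -0.48554504  0.112     ]
[ 31.54582761 -22.69490521  -2.93413882]
[ 9.90508228e-01  1.37449258e-01  1.51398875e-05 -1.07330609e-03] [[ 0.962  0.272 -0.   ]
 [ 0.272 -0.962  0.002]
 [ 0.    -0.002 -1.   ]]
[[-0.    -0.959 -0.284  0.071]
 [ 1.     0.    -0.    -0.   ]
 [ 0.    -0.284  0.959 -0.142]
 [ 0.     0.     0.     1.   ]] 363.5534620103185
```

Call:
{"op": "arm_command", "data": {"series": [3.2,-2.3,-3,0,0,-5,0,6.4,-4.6,-3,0,0,-5,0,9.6,-6.9,-3,0,0,-5,0,12.8,-9.2,-3,0,0,-5,0,16,-11.5,-3,0,0,-5,0,19.2,-13.8,-3,0,0,-5,0,22.4,-16.1,-3,0,0,-5,0,25.6,-18.4,-3,0,0,-5,0,28.5,-20.5,-3,0,0,-5,0,31,-22.2,-3,0,0,-5,0]}}

```text
time: 0.98
eef_pos: [0.4227, -0.349, 0.2611]
tcp_rot: [0.983, 0.181, 0.0, -0.0]
contact_force: [0.3, -0.1, 0.4]
opening: 0.998
finger_force: 0.0
```

```bash
python3 - <<'E'
from h import *
v=cam('wrist'); dump('w1',v); save('w1.png',v,k=1.4)
s=st();print(s['eef_pos'],s['time']); print(proj(v,[.4255,-.3447,.094]),proj(v,s['eef_pos']))
E
```

```text
[ 0.42524764 -0.34562067  0.26111704] 1.0333
[277.11127675 180.30530148] [275.49342472 264.38104748]
```

View pics/w1.png

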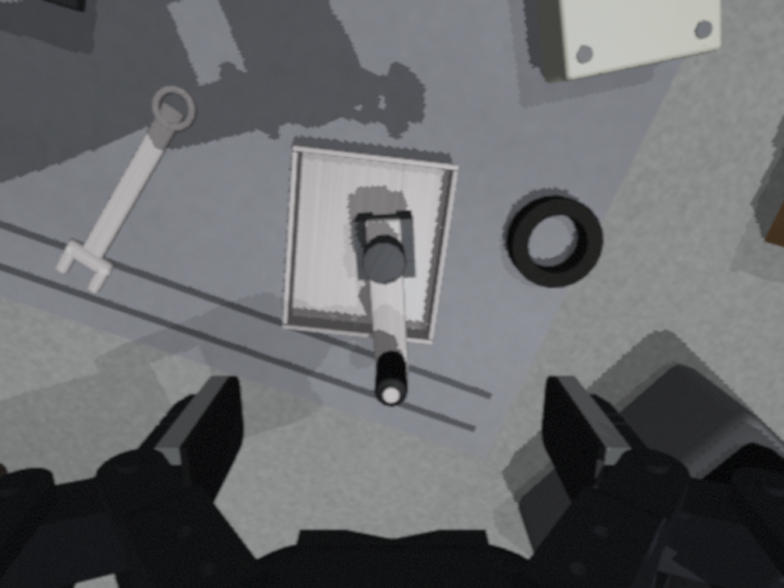

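The boss top is at (384,257), the grip top at (391,392), and the arm is nearly in line with the tool's x. The tray rim corners are at (297,149), (456,168), (432,340) and (286,326).

```bash
python3 - <<'E'
from h import *
v=load('w1'); k=1/1.4
b=onz(v,np.array((384,257))*k,.094); g=onz(v,np.array((391,394))*k,.112)
d=g-b; print(b,g,np.linalg.norm(d[:2]),np.degrees(np.arctan2(d[1],d[0])))
M=R.from_quat(st()['tcp_rot']).as_matrix(); print('toolx',np.degrees(np.arctan2(M[1,0],M[0,0])))
print(rel([b[0],b[1],.062]))
c=[onz(v,np.array(p)*k,.028) for p in [(297,149),(456,168),(432,340),(286,326)]]; print(np.round(c,3),np.mean(c,0))
E
```

```text
[ 0.4219109  -0.34342873  0.094     ] [ 0.34408712 -0.37775002  0.112     ] 0.08505581308185088 -156.20190210138645
toolx 21.045534354698024
[-0.30289988 -0.27310079 19.91152927]
[[ 0.459 -0.262  0.028]
 [ 0.487 -0.373  0.028]
 [ 0.358 -0.407  0.028]
 [ 0.328 -0.295  0.028]] [ 0.40818456 -0.33432778  0.028     ]
```

Call:
{"op": "arm_command", "data": {"series": [-0.3,-0.3,4,0,0,-3,0,-0.3,-0.3,8,0,0,-3,0,-0.3,-0.3,12,0,0,-3,0,-0.3,-0.3,16,0,0,-3,0,-0.3,-0.3,19,0,0,-3,0,-0.3,-0.3,20,0,0,-3,0,-0.3,-0.3,20,0,0,-3,0,-0.3,-0.3,20,0,0,-3,0.9,-0.3,-0.3,20,0,0,-3,0.9,-0.3,-0.3,20,0,0,-3,0.9], "force": 60}}

```text
time: 1.87
eef_pos: [0.4192, -0.3515, 0.0642]
tcp_rot: [0.979, 0.206, 0.001, 0.002]
contact_force: [1.2, 0.6, -0.7]
opening: 0.605
finger_force: 0.0
```

Call:
{"op": "arm_command", "data": {"series": [0,0,0,0,0,0,0.9,0,0,0,0,0,0,0.9,0,0,0,0,0,0,0.9,0,0,0,0,0,0,0.9,0,0,0,0,0,0,0.9]}}

```text
time: 2.28
eef_pos: [0.4182, -0.3497, 0.0631]
tcp_rot: [0.978, 0.206, 0.0, 0.0]
contact_force: [-0.7, 2.9, 6.2]
opening: 0.314
finger_force: 58.4
```

Call:
{"op": "arm_command", "data": {"series": [0,0,-4,0,0,0,0.9,0,0,-8,0,0,0,0.9,0,0,-12,0,0,0,0.9,1,-0.5,-16,0,0,0,0.9,4,-2,-18,0,0,0,0.9,7.5,-4,-19,0,0,0,0.9,11,-6,-19,0,0,0,0.9,14,-7,-19,0,0,0,0.9,15.5,-7.7,-19,0,0,0,0.9,16,-8,-19,0,0,0,0.9]}}

```text
time: 3.12
eef_pos: [0.5328, -0.2091, 0.2502]
tcp_rot: [0.978, 0.208, -0.0, -0.001]
contact_force: [-0.3, 0.1, -4.5]
opening: 0.312
finger_force: 60.7
```

Call:
{"op": "arm_command", "data": {"series": [0,0,0,0,0,0,0.9,0,0,0,0,0,0,0.9,0,0,0,0,0,0,0.9]}}

```text
time: 3.37
eef_pos: [0.531, -0.2127, 0.2507]
tcp_rot: [0.979, 0.206, -0.001, -0.0]
contact_force: [-0.8, 0.0, -4.4]
opening: 0.305
finger_force: 60.7
```

```bash
python3 - <<'E'
from h import *
v=cam('wrist'); dump('w2',v); save('w2.png',v,k=1.4)
s=st();print(s['eef_pos'],s['time'],s['dq'].round(3))
t=cam('top');sd=cam('side');dump('top2',t);dump('side2',sd)
a=t[0][130:250,260:400];b=sd[0][190:310,260:400]
cv2.imwrite('pics/ts2.png',cv2.resize(np.hstack([a,b]),None,fx=2.85,fy=2.85,interpolation=cv2.INTER_CUBIC))
E
```

```text
[ 0.53107004 -0.21289251  0.25092771] 3.4167 [-0.003 -0.    -0.003  0.005  0.     0.001]
```

View pics/w2.png

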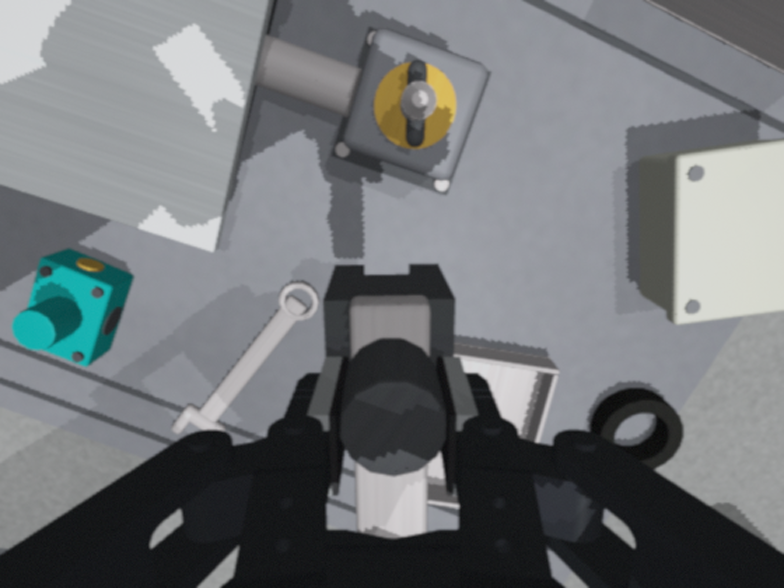

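View pics/ts2.png

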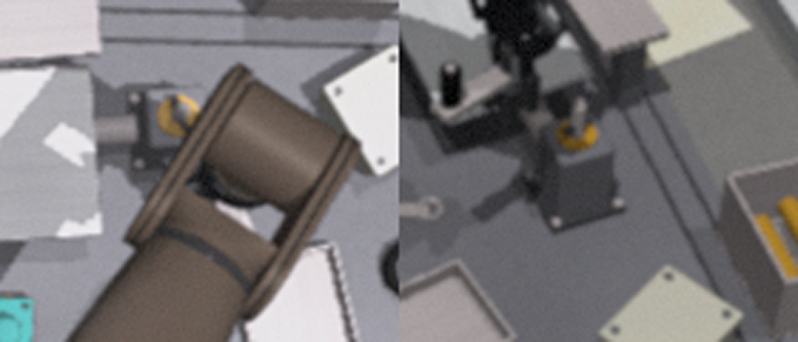

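The wrist picture shows the shaft cone tip at (420,97) and its cross pin from (417,65) to (416,143), nearly along the tool's x. The held crank has its boss centred at column 391 and the hub's front edge at row about 266.

```bash
python3 - <<'E'
from h import *
v=load('w2'); s=st(); Rt=R.from_quat(s['tcp_rot']).as_matrix(); p0=np.array(s['eef_pos'])
P=lambda q:(proj(v,p0+Rt@np.array(q))*1.4).round(0)
for x0 in (-.005,0,.005):
  print(x0)
  # tool z down: underside at +.059 from TCP, height h above underside -> .059-h
  for n,x,y,h in [('hubbotL',.021,.021,0),('hubbotR',.021,-.021,0),('hubtopL',.021,.021,.048),('armfrontL',.023,.012,.06),('bosstop',0,0,.09),('bosstopback',-.014,0,.09),('bosstopfront',.014,0,.09),('slot',.021,.009,.0)]:
    print(n,P((x+x0,y,.059-h)),end=' ')
  print()
o,d=ray(v,np.array((420,97))/1.4)
for z in (.12,.13,.14,.15): print(z,onz(v,np.array((420,97))/1.4,z))
# side: tip at (580,100) in ts2 ; pixel = 260+(580-399)/2.85,190+100/2.85
sd=load('side2'); px=(260+(580-399)/2.85,190+98/2.85)
print(cross(v,np.array((420,97))/1.4,sd,px))
t=load('top2'); px2=(260+180/2.85,130+100/2.85); print(cross(v,np.array((420,97))/1.4,t,px2))
# square gearbox top corners
for q in [(378,28),(489,72),(447,190),(338,150)]: print(onz(v,np.array(q)/1.4,.09).round(4))
E
```

```text
-0.005
hubbotL [445. 280.] hubbotR [342. 280.] hubtopL [460. 320.] armfrontL [435. 327.] bosstop [394. 456.] bosstopback [394. 502.] bosstopfront [395. 406.] slot [416. 280.] 
0
hubbotL [445. 268.] hubbotR [342. 268.] hubtopL [461. 305.] armfrontL [435. 311.] bosstop [394. 438.] bosstopback [394. 486.] bosstopfront [395. 387.] slot [416. 268.] 
0.005
hubbotL [446. 256.] hubbotR [342. 256.] hubtopL [461. 290.] armfrontL [436. 295.] bosstop [394. 420.] bosstopback [394. 469.] bosstopfront [395. 368.] slot [416. 256.] 
0.12 [ 0.62030773 -0.18827667  0.12      ]
0.13 [ 0.6194222  -0.18811393  0.13      ]
0.14 [ 0.61853666 -0.18795119  0.14      ]
0.15 [ 0.61765113 -0.18778846  0.15      ]
(array([ 0.61878472, -0.18821008,  0.15666912]), np.float64(0.003593313142975722))
(array([ 0.61866881, -0.18544478,  0.16493838]), np.float64(0.006280360089372314))
[ 0.6455 -0.1536  0.09  ]
[ 0.65   -0.2182  0.09  ]
[ 0.5829 -0.2246  0.09  ]
[ 0.5781 -0.1576  0.09  ]
```

```bash
python3 - <<'E'
from h import *
v=load('w2'); save('w2c.png',v,(215,10,365,350),1)
im=v[0]; a=cv2.resize(im[10:150,215:375],None,fx=2.4,fy=2.4,interpolation=cv2.INTER_CUBIC);b=cv2.resize(im[175:350,215:355],None,fx=2.8,fy=2.8,interpolation=cv2.INTER_CUBIC)
o=np.zeros((600,800,3),np.uint8);o[:a.shape[0],:a.shape[1]]=a;o[:b.shape[0],400:400+b.shape[1]]=b;cv2.imwrite('pics/w2c.png',o)
E
```

```text
(no output)
```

View pics/w2c.png

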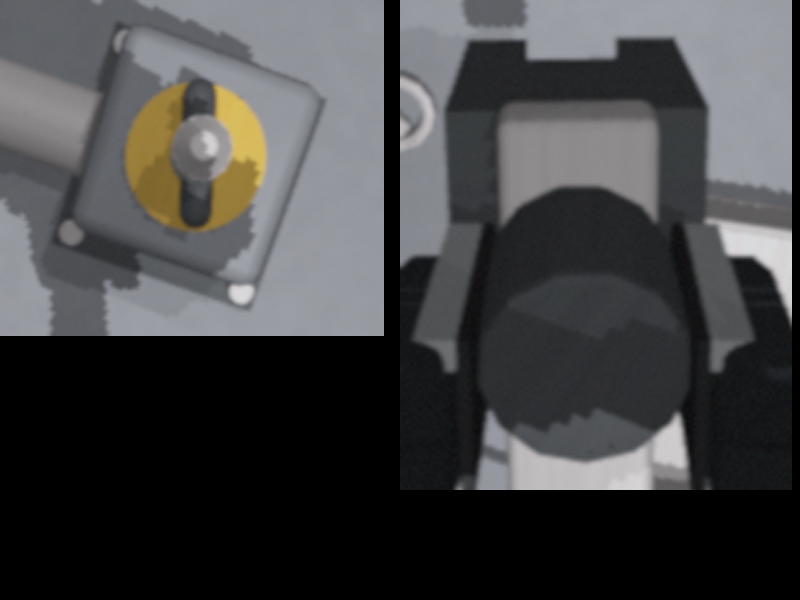

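```bash
python3 - <<'E'
from h import *
v=load('w2'); s=st(); q=lambda a:(215+a[0]/2.4,10+a[1]/2.4)
for zo in (0,):
  for n,a,z in [('tip',(203,147),.145),('postedge',(201,148),.135),('pin1',(203,82),.111),('pin2',(195,226),.111),('disc',(196,157),.091)]: print(n,onz(v,q(a),z).round(4))
p1=onz(v,q((203,82)),.111);p2=onz(v,q((195,226)),.111); d=p1-p2; print((p1+p2)/2,np.linalg.norm(d[:2]),np.degrees(np.arctan2(d[1],d[0])))
M=R.from_quat(s['tcp_rot']).as_matrix(); print('toolx',np.degrees(np.arctan2(M[1,0],M[0,0])))
c=np.array([.6175,-.1882]); off=M@np.array([.002,-.0025,0]); print(rel([*(c-off[:2]),s['eef_pos'][2]]),s['eef_pos'])
E
```

```text
tip [ 0.6169 -0.1881  0.145 ]
postedge [ 0.6173 -0.1879  0.135 ]
pin1 [ 0.6363 -0.1811  0.111 ]
pin2 [ 0.5978 -0.196   0.111 ]
disc [ 0.6177 -0.1882  0.091 ]
[ 0.61703438 -0.18858794  0.111     ] 0.04123037443285467 21.160138483696265
toolx 23.70388293204033
[ 8.69264509e+00  1.45471931e+00 -3.02169986e-03] [ 0.5312327  -0.21291847  0.25119381]
```

Call:
{"op": "arm_command", "data": {"series": [4,0.6,0,-1.6,0,2.5,0.9,7.5,1.1,0,-1.6,0,2.5,0.9,8.7,1.3,0,-1.6,0,2.5,0.9,8.7,1.3,2,-1.6,0,2.5,0.9,8.7,1.3,4,-1.6,0,2.5,0.9,8.7,1.3,5,-1.6,0,2.5,0.9,8.7,1.3,6,-1.6,0,2.5,0.9,8.7,1.3,6.5,-1.6,0,2.5,0.9,8.7,1.3,6.5,-1.6,0,2.5,0.9]}}

```text
time: 4.27
eef_pos: [0.6159, -0.1889, 0.185]
tcp_rot: [0.983, 0.184, 0.002, 0.013]
contact_force: [0.4, 0.1, -4.9]
opening: 0.309
finger_force: 60.8
```

Call:
{"op": "arm_command", "data": {"series": [0,0,0.7,0,0,0,0.9,0,0,1.4,0,0,0,0.9,0,0,2,0,0,0,0.9,0,0,2.5,0,0,0,0.9,0,0,2.9,0,0,0,0.9,0,0,2.9,0,0,0,0.9]}}

```text
time: 4.77
eef_pos: [0.6184, -0.1896, 0.1654]
tcp_rot: [0.983, 0.185, 0.004, 0.014]
contact_force: [-10.6, 4.7, 19.8]
opening: 0.31
finger_force: 64.6
```

Call:
{"op": "arm_command", "data": {"series": [0,0,-0.3,0,0,5,0.9,0,0,-0.3,0,0,9,0.9,0,0,-0.3,0,0,9,0.9]}}

```text
time: 5.02
eef_pos: [0.618, -0.1901, 0.1655]
tcp_rot: [0.994, 0.106, 0.005, 0.015]
contact_force: [-5.7, 2.1, 10.2]
opening: 0.314
finger_force: 62.7
```

```bash
python3 - <<'E'
from h import *
v=cam('wrist');dump('w3',v); sd=cam('side');dump('side3',sd)
a=cv2.resize(v[0][60:360,130:430],(400,400));b=cv2.resize(sd[0][200:290,270:360],(400,400),interpolation=cv2.INTER_CUBIC)
cv2.imwrite('pics/f3.png',np.hstack([a,b])); s=st(); print(s['contact_force'],s['wrist_torque'],s['eef_pos'])
E
```

```text
[-5.93493704  2.17623093 11.4263881 ] [0.37390139 1.05730415 0.04122267] [ 0.61807305 -0.19008979  0.165543  ]
```

View pics/f3.png

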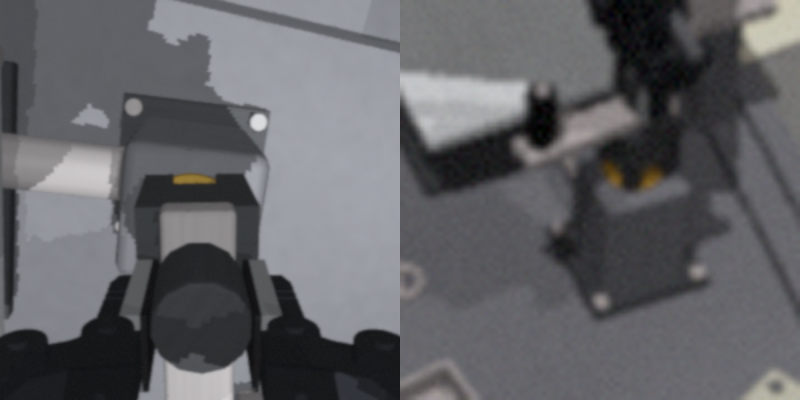

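Call:
{"op": "arm_command", "data": {"series": [0,0,-0.6,0,0,9,0.9,0,0,-0.6,0,0,9,0.4,0,0,-0.6,0,0,9,0,0,0,-0.6,0,0,9,0,0,0,-0.6,0,0,9,0,0,0,-4,0,0,0,0,0,0,-8,0,0,0,0,-2,0,-12,0,0,0,0,-3,0,-12,0,0,0,0,-3,0,-12,0,0,0,0]}}

```text
time: 5.95
eef_pos: [0.587, -0.1939, 0.2853]
tcp_rot: [0.994, 0.107, 0.007, 0.016]
contact_force: [0.6, -0.3, -0.1]
opening: 0.999
finger_force: 0.0
```

Call:
{"op": "arm_command", "data": {"series": [0,0,0,0,0,0,0,0,0,0,0,0,0,0,0,0,0,0,0,0,0]}}

```text
time: 6.2
eef_pos: [0.586, -0.1922, 0.2776]
tcp_rot: [0.994, 0.107, 0.002, 0.012]
contact_force: [0.7, 1.3, -0.4]
opening: 0.999
finger_force: 0.0
```

```bash
python3 - <<'E'
from h import *
v=cam('wrist');dump('w4',v); sd=cam('side');dump('side4',sd)
a=cv2.resize(v[0][0:300,130:430],(400,400));b=cv2.resize(sd[0][200:290,270:360],(400,400),interpolation=cv2.INTER_CUBIC)
cv2.imwrite('pics/f4.png',np.hstack([a,b])); s=st(); print(s['contact_force'],s['eef_pos'])
E
```

```text
[-0.37843491 -0.29957649 -0.17202522] [ 0.58621542 -0.19228822  0.27803272]
```

View pics/f4.png

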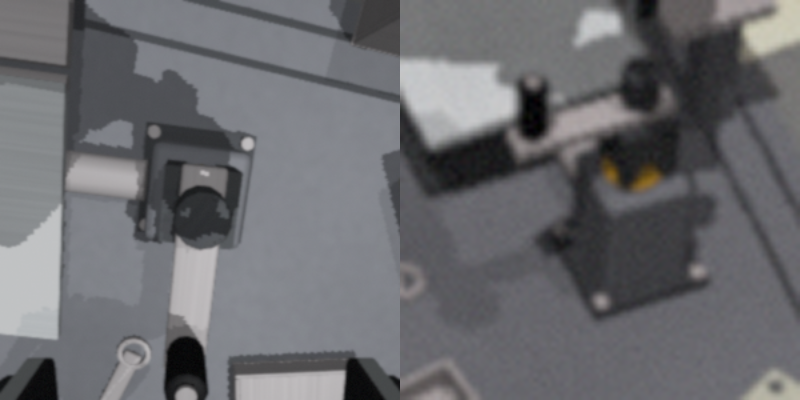

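The left half shows the crank on the shaft, boss top near (203,223) and grip top near (187,393). The right half shows the boss top at (641,72) and grip top at (532,82).

```bash
python3 - <<'E'
from h import *
v=load('w4');sd=load('side4')
w=lambda a:(130+a[0]*.75,a[1]*.75); S=lambda a:(270+(a[0]-400)*.225,200+a[1]*.225)
for n,a,b in [('boss',(203,220),(641,70)),('grip',(187,393),(532,80)),('gearLfrontcorner?',(135,240),(592,212)),('gearbackR',(250,150),(690,183))]:
  print(n,*[np.round(x,4) for x in cross(v,w(a),sd,S(b))])
for z in (.18,.187,.196,.205): 
  b=onz(v,w((203,220)),z);g=onz(v,w((187,393)),z+.018);print(z,b.round(4),g.round(4),np.linalg.norm((g-b)[:2]))
E
```

```text
boss [ 0.6193 -0.1892  0.1947] 0.0026
grip [ 0.5403 -0.1978  0.216 ] 0.0012
gearLfrontcorner? [ 0.5829 -0.1603  0.0434] 0.0374
gearbackR [ 0.6531 -0.2147  0.0985] 0.0007
0.18 [ 0.6158 -0.1895  0.18  ] [ 0.5296 -0.1995  0.198 ] 0.08679853404000866
0.187 [ 0.6169 -0.1891  0.187 ] [ 0.5335 -0.1987  0.205 ] 0.08396682601741048
0.196 [ 0.6184 -0.1885  0.196 ] [ 0.5386 -0.1977  0.214 ] 0.08032607239135249
0.205 [ 0.6198 -0.1879  0.205 ] [ 0.5436 -0.1966  0.223 ] 0.07668533637791732
```

```bash
python3 - <<'E'
from h import *
t=load('top');s=load('side'); k=1/1.4
for n,a,b in [('ledge near R',(413,207),(476,292)),('ledge far R',(411,171),(493,281)),('ledge farL',(290,179),(447,221)),('deck far R',(410,215),(457,297)),('deck near R',(412,296),(398,325)),('deck near L',(305,303),(356,258)),('deck farL',(299,223),(408,245))]:
  print(n,*[np.round(x,4) for x in cross(t,np.array(a)*k,s,np.array(b)*k)])
for z in (.1,.14): print(onz(t,np.array((351,211))*k,z),onz(t,np.array((354,219))*k,z))
E
```

```text
ledge near R [ 0.6927 -0.1059  0.1237] 0.0289
ledge far R [ 0.7525 -0.0962  0.1376] 0.0002
ledge farL [0.7313 0.162  0.1249] 0.0015
deck far R [ 0.6643 -0.0973  0.1113] 0.002
deck near R [ 0.5044 -0.1094  0.0755] 0.0284
deck near L [0.4736 0.1245 0.0941] 0.0097
deck farL [0.6333 0.1471 0.0831] 0.0233
[0.67111321 0.03103691 0.1       ] [0.65369068 0.02405887 0.1       ]
[0.66298607 0.02883712 0.14      ] [0.64608526 0.02206804 0.14      ]
```

Call:
{"op": "arm_command", "data": {"series": [3,-3.5,0,1.6,0,0,1,6,-7,0,1.6,0,0,1,9,-11,0,1.6,0,0,1,12,-14.5,0,1.6,0,0,1,15,-18,0,1.6,0,0,1,15.8,-19.3,2,1.6,0,0,1,15.8,-19.3,6,1.6,0,0,1,15.8,-19.3,10,1.6,0,0,1,15.8,-19.3,11,1.6,0,0,1,15.8,-19.3,11,1.6,0,0,1]}}

```text
time: 7.13
eef_pos: [0.6976, 0.0273, 0.1588]
tcp_rot: [0.994, 0.107, -0.003, -0.002]
contact_force: [-0.5, -0.6, -1.1]
opening: 0.001
finger_force: 0.0
```

Call:
{"op": "arm_command", "data": {"series": [0,0,0.3,0,0,0,1,0,0,0.6,0,0,0,1,0,0,0.9,0,0,0,1,0,0,1.2,0,0,0,1,0,0,1.5,0,0,0,1]}}

```text
time: 7.55
eef_pos: [0.7018, 0.0262, 0.1525]
tcp_rot: [0.994, 0.107, 0.004, -0.0]
contact_force: [0.3, 0.1, -0.4]
opening: -0.001
finger_force: 0.0
```

Call:
{"op": "arm_command", "data": {"series": [0,0,0.3,0,0,0,1,0,0,0.6,0,0,0,1,0,0,0.9,0,0,0,1,0,0,1.2,0,0,0,1,0,0,1.4,0,0,0,1]}}

```text
time: 7.97
eef_pos: [0.7008, 0.0267, 0.1364]
tcp_rot: [0.994, 0.107, 0.002, -0.001]
contact_force: [-5.3, 0.0, 9.0]
opening: 0.002
finger_force: 4.0
```

Call:
{"op": "arm_command", "data": {"series": [0,0,0,0,0,0,1,0,0,0,0,0,0,1]}}

```text
time: 8.13
eef_pos: [0.7011, 0.0267, 0.1366]
tcp_rot: [0.994, 0.107, 0.002, -0.0]
contact_force: [-0.8, 0.9, -0.2]
opening: 0.001
finger_force: 0.0
```

Call:
{"op": "arm_command", "data": {"series": [0,0,-1,0,0,0,1,-3,0,-1,0,0,0,1,-6.5,0,-1,0,0,0,1,-6.5,0,-0.5,0,0,0,1,-6.5,0,0,0,0,0,1,-6.5,0,0.5,0,0,0,1,-6.5,0,0.8,0,0,0,1,-6.5,0,1,0,0,0,1]}}

```text
time: 8.8
eef_pos: [0.6387, 0.0129, 0.1263]
tcp_rot: [0.994, 0.107, 0.003, -0.0]
contact_force: [0.3, 0.5, -0.0]
opening: 0.001
finger_force: 0.0
```

Call:
{"op": "arm_command", "data": {"series": [0,0,0.3,0,0,0,1,0,0,0.6,0,0,0,1,0,0,0.9,0,0,0,1,0,0,1.2,0,0,0,1,0,0,1.5,0,0,0,1]}}

```text
time: 9.22
eef_pos: [0.6377, 0.0129, 0.111]
tcp_rot: [0.994, 0.107, 0.002, -0.0]
contact_force: [0.5, -0.4, -0.7]
opening: -0.001
finger_force: 0.0
```

Call:
{"op": "arm_command", "data": {"series": [0,0,0.2,0,0,0,1,0,0,0.4,0,0,0,1,0,0,0.6,0,0,0,1,0,0,0.8,0,0,0,1,0,0,1,0,0,0,1]}}

```text
time: 9.63
eef_pos: [0.6377, 0.0129, 0.1012]
tcp_rot: [0.994, 0.107, 0.003, -0.0]
contact_force: [0.1, -0.1, 0.0]
opening: -0.002
finger_force: 0.0
```

Call:
{"op": "arm_command", "data": {"series": [0,0,0.2,0,0,0,1,0,0,0.4,0,0,0,1,0,0,0.6,0,0,0,1,0,0,0.8,0,0,0,1,0,0,1,0,0,0,1]}}

```text
time: 10.05
eef_pos: [0.638, 0.0128, 0.095]
tcp_rot: [0.994, 0.107, 0.002, -0.0]
contact_force: [-11.3, -0.2, 22.4]
opening: -0.002
finger_force: 11.6
```

Call:
{"op": "arm_command", "data": {"series": [0,0,-4,0,0,0,1,0,0,-8,0,0,0,0.5,0,0,-12,0,0,0,0,-1,1,-15.5,0,0,0,0,-3.5,4.5,-16,0,0,0,0,-6,8,-16,0,0,0,0,-8.5,11,-16,0,0,0,0,-11,14.5,-16,0,0,0,0,-13.5,17.5,-16,0,0,0,0,-14,18.5,-16,0,0,0,0]}}

```text
time: 10.88
eef_pos: [0.5373, -0.202, 0.2506]
tcp_rot: [0.994, 0.105, 0.002, 0.0]
contact_force: [-0.2, 0.3, 0.1]
opening: 0.995
finger_force: 0.0
```

Call:
{"op": "arm_command", "data": {"series": [0,0,0,0,0,0,0,0,0,0,0,0,0,0,0,0,0,0,0,0,0]}}

```text
time: 11.13
eef_pos: [0.5402, -0.1967, 0.2505]
tcp_rot: [0.994, 0.108, 0.003, -0.001]
contact_force: [0.3, -0.7, -0.7]
opening: 1.001
finger_force: 0.0
```

```bash
python3 - <<'E'
from h import *
s=st(); v=cam('wrist');dump('w5',v); print(s['eef_pos'],rel([.5392,-.1977,.172]),R.from_quat(s['tcp_rot']).as_matrix().round(3)[:,:2])
g=proj(v,[.5392,-.1977,.2135]);print(g)
im=v[0]; x,y=g.astype(int); cv2.imwrite('pics/w5.png',cv2.resize(im[max(0,y-80):y+80,x-80:x+80],None,fx=2.5,fy=2.5)); print(max(0,y-80),x-80)
E
```

```text
[ 0.54018176 -0.19674718  0.25049038] [-0.17342225  0.10702592  7.8472561 ] [[ 0.977  0.214]
 [ 0.214 -0.977]
 [ 0.005 -0.001]]
[281.79071313 242.53369523]
162 201
```

View pics/w5.png

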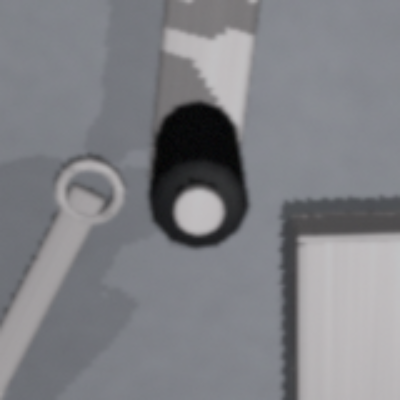

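The grip top sits at (199,205) in the crop, within a millimetre of the prediction. I'll descend and close.

Call:
{"op": "arm_command", "data": {"series": [-0.1,0,4,0,0,0,0,-0.1,0,7,0,0,0,0,-0.1,0,7.9,0,0,0,0,-0.1,0,7.9,0,0,0,0.9,-0.1,0,7.9,0,0,0,0.9,-0.1,0,7.9,0,0,0,0.9,-0.1,0,7.9,0,0,0,0.9,-0.1,0,7.9,0,0,0,0.9,-0.1,0,7.9,0,0,0,0.9], "force": 50}}

```text
time: 11.93
eef_pos: [0.5398, -0.1985, 0.1733]
tcp_rot: [0.994, 0.107, 0.004, 0.0]
contact_force: [-0.2, -0.0, 1.9]
opening: 0.242
finger_force: 48.6
```

```bash
cat > circ.py <<'E'
from h import *
import sys
C=np.array([.6172,-.1885]); M=np.array([[.977,.214],[.214,-.977]])
def rows(a0,da,n):  # angles deg, clockwise positive da
    p0=.08*np.array([np.cos(np.radians(a0)),np.sin(np.radians(a0))])
    for i in range(1,n+1):
        a=np.radians(a0-da*i); p=.08*np.array([np.cos(a),np.sin(a)])
        print((M.T@(p-p0)*100).round(1).tolist(),end=' ')
    print()
if __name__=='__main__':
    s=st(); d=s['eef_pos'][:2]-C; a0=np.degrees(np.arctan2(d[1],d[0]))%360
    print(s['eef_pos'],np.linalg.norm(d),a0,s['contact_force'],s['finger_force'])
E
python3 - <<'E'
from circ import *
rows(186.7,18,10); rows(6.7,18,10)
E
python3 circ.py
```

```text
[0.6, -2.4] [2.0, -4.5] [3.9, -6.1] [6.3, -7.0] [8.8, -7.2] [11.2, -6.5] [13.3, -5.2] [14.9, -3.3] [15.8, -0.9] [15.9, 1.6] 
[-0.6, 2.4] [-2.0, 4.5] [-3.9, 6.1] [-6.3, 7.0] [-8.8, 7.2] [-11.2, 6.5] [-13.3, 5.2] [-14.9, 3.3] [-15.8, 0.9] [-15.9, -1.6] 
[ 0.53980298 -0.19854954  0.17334613] 0.07804673183139603 187.39812479266578 [-0.23247406 -0.03197328  1.88118029] 48.61095607280731
```

Call:
{"op": "arm_command", "data": {"series": [0.6,-2.4,0,0,0,0,0.9,2,-4.5,0,0,0,0,0.9,3.9,-6.1,0,0,0,0,0.9,6.3,-7,0,0,0,0,0.9,8.8,-7.2,0,0,0,0,0.9]}}

```text
time: 12.35
eef_pos: [0.6104, -0.1091, 0.174]
tcp_rot: [0.994, 0.108, 0.003, 0.002]
contact_force: [-1.2, -9.9, -1.2]
opening: 0.242
finger_force: 49.4
```

```bash
python3 circ.py
```

```text
[ 0.61036757 -0.10908883  0.17403552] 0.07970455767992399 94.91754117685412 [-1.24844674 -9.88058207 -1.23340871] 49.365177154541016
```

Call:
{"op": "arm_command", "data": {"series": [2.4,0.7,0,0,0,0,0.9,4.5,2,0,0,0,0,0.9,6.1,3.9,0,0,0,0,0.9,7,6.3,0,0,0,0,0.9,7.1,8.8,0,0,0,0,0.9,6.5,11.2,0,0,0,0,0.9,5.1,13.3,0,0,0,0,0.9,3.2,14.9,0,0,0,0,0.9,0.8,15.8,0,0,0,0,0.9,-1.7,16,0,0,0,0,0.9]}}

```text
time: 13.18
eef_pos: [0.6271, -0.2684, 0.1725]
tcp_rot: [0.994, 0.106, 0.004, -0.003]
contact_force: [1.4, 8.6, 0.5]
opening: 0.241
finger_force: 50.9
```

```bash
python3 circ.py; python3 -c "
from circ import *
rows(276.7,18,10);rows(96.7,18,10)"
```

```text
[ 0.62714794 -0.26836522  0.17253891] 0.08048238955033121 277.10013937318115 [1.37866411 8.56545133 0.52432924] 50.8845180273056
[-2.4, -0.6] [-4.5, -2.0] [-6.1, -3.9] [-7.0, -6.3] [-7.2, -8.8] [-6.5, -11.2] [-5.2, -13.3] [-3.3, -14.9] [-0.9, -15.8] [1.6, -15.9] 
[2.4, 0.6] [4.5, 2.0] [6.1, 3.9] [7.0, 6.3] [7.2, 8.8] [6.5, 11.2] [5.2, 13.3] [3.3, 14.9] [0.9, 15.8] [-1.6, 15.9]
```

Call:
{"op": "arm_command", "data": {"series": [-2.4,-0.6,0,0,0,0,0.9,-4.5,-2,0,0,0,0,0.9,-6.1,-3.9,0,0,0,0,0.9,-7,-6.3,0,0,0,0,0.9,-7.2,-8.8,0,0,0,0,0.9,-6.5,-11.2,0,0,0,0,0.9,-5.2,-13.3,0,0,0,0,0.9,-3.3,-14.9,0,0,0,0,0.9,-0.9,-15.8,0,0,0,0,0.9,1.6,-15.9,0,0,0,0,0.9]}}

```text
time: 14.02
eef_pos: [0.6089, -0.1076, 0.1743]
tcp_rot: [0.994, 0.108, 0.002, -0.001]
contact_force: [-3.1, -0.6, 1.9]
opening: 0.241
finger_force: 50.1
```

Call:
{"op": "arm_command", "data": {"series": [2.4,0.6,0,0,0,0,0.9,4.5,2,0,0,0,0,0.9,6.1,3.9,0,0,0,0,0.9,7,6.3,0,0,0,0,0.9,7.2,8.8,0,0,0,0,0.9,6.5,11.2,0,0,0,0,0.9,5.2,13.3,0,0,0,0,0.9,3.3,14.9,0,0,0,0,0.9,0.9,15.8,0,0,0,0,0.9,-1.6,15.9,0,0,0,0,0.9]}}

```text
time: 14.85
eef_pos: [0.6274, -0.2691, 0.1728]
tcp_rot: [0.994, 0.106, 0.004, -0.002]
contact_force: [1.6, 5.8, 0.9]
opening: 0.244
finger_force: 50.8
```

Call:
{"op": "arm_command", "data": {"series": [-2.4,-0.6,0,0,0,0,0.9,-4.5,-2,0,0,0,0,0.9,-6.1,-3.9,0,0,0,0,0.9,-7,-6.3,0,0,0,0,0.9,-7.2,-8.8,0,0,0,0,0.9,-6.5,-11.2,0,0,0,0,0.9,-5.2,-13.3,0,0,0,0,0.9,-3.3,-14.9,0,0,0,0,0.9,-0.9,-15.8,0,0,0,0,0.9,1.6,-15.9,0,0,0,0,0.9]}}

```text
time: 15.68
eef_pos: [0.6089, -0.1076, 0.1743]
tcp_rot: [0.994, 0.108, 0.002, -0.001]
contact_force: [-2.5, -0.1, 2.5]
opening: 0.244
finger_force: 50.1
```

Call:
{"op": "arm_command", "data": {"series": [2.4,0.6,0,0,0,0,0.9,4.5,2,0,0,0,0,0.9,6.1,3.9,0,0,0,0,0.9,7,6.3,0,0,0,0,0.9,7.2,8.8,0,0,0,0,0.9,6.5,11.2,0,0,0,0,0.9,5.2,13.3,0,0,0,0,0.9,3.3,14.9,0,0,0,0,0.9,0.9,15.8,0,0,0,0,0.9,-1.6,15.9,0,0,0,0,0.9]}}

```text
time: 16.52
eef_pos: [0.6274, -0.2692, 0.1728]
tcp_rot: [0.994, 0.106, 0.004, -0.002]
contact_force: [2.2, 5.5, 0.6]
opening: 0.244
finger_force: 50.8
```

```bash
python3 circ.py
```

```text
[ 0.62741227 -0.26920567  0.17278607] 0.08134922490824359 277.2117228931045 [2.16487518 5.4942569  0.59791708] 50.81576943397522
```

Call:
{"op": "arm_command", "data": {"series": [-2.4,-0.6,0,0,0,0,0.9,-4.5,-2,0,0,0,0,0.9,-6.1,-3.9,0,0,0,0,0.9,-7,-6.3,0,0,0,0,0.9,-7.2,-8.8,0,0,0,0,0.9,-6.5,-11.2,0,0,0,0,0.9,-5.2,-13.3,0,0,0,0,0.9,-3.3,-14.9,0,0,0,0,0.9,-0.9,-15.8,0,0,0,0,0.9,1.6,-15.9,0,0,0,0,0.9]}}

```text
time: 17.35
eef_pos: [0.6089, -0.1075, 0.1743]
tcp_rot: [0.994, 0.108, 0.002, -0.001]
contact_force: [-1.9, -1.2, 2.8]
opening: 0.243
finger_force: 50.2
```

Call:
{"op": "arm_command", "data": {"series": [2.4,0.6,0,0,0,0,0.9,4.5,2,0,0,0,0,0.9,6.1,3.9,0,0,0,0,0.9,6.1,3.9,0,0,0,0,0.9,6.1,3.9,0,0,0,0,0.9,6.1,3.9,0,0,0,0,0.9]}}

```text
time: 17.85
eef_pos: [0.6785, -0.1351, 0.1748]
tcp_rot: [0.994, 0.107, 0.005, -0.0]
contact_force: [3.8, 3.3, 5.2]
opening: 0.245
finger_force: 50.3
```

```bash
python3 circ.py; python3 - <<'E'
from h import *
t=cam('top');s=cam('side');dump('top6',t);dump('side6',s)
a=cv2.resize(t[0][105:225,190:310],(400,400),interpolation=cv2.INTER_CUBIC);b=cv2.resize(s[0][140:250,240:350],(400,400),interpolation=cv2.INTER_CUBIC)
cv2.imwrite('pics/f6.png',np.hstack([a,b]))
E
```

```text
[ 0.67853636 -0.13505181  0.17477479] 0.08135636824888584 41.06872504070034 [3.77947688 3.29629263 5.18749254] 50.3102570772171
```

View pics/f6.png

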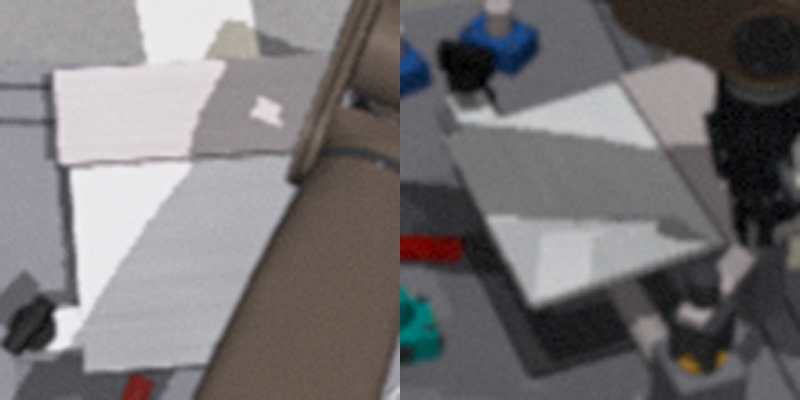

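Deck and ledge look flush, with the seam at row 160 of the left half. I'll verify by touch, and measure the tilt the same way.

Call:
{"op": "arm_command", "data": {"series": [0,0,0,0,0,0,0,0,0,0,0,0,0,0,0,0,0,0,0,0,0,0,0,-4,0,0,0,0,0,0,-7,0,0,0,0.5,-0.2,-4,-7,0,0,0,1,-0.5,-8,-7,0,0,0,1,-0.6,-12,-6,0,0,0,1,-0.8,-15.3,-3,0,0,0,1,-0.8,-15.3,1,0,0,0,1]}}

```text
time: 18.78
eef_pos: [0.6372, 0.0171, 0.1666]
tcp_rot: [0.994, 0.109, 0.006, -0.0]
contact_force: [1.2, -1.2, -0.4]
opening: 0.007
finger_force: 0.0
```

Call:
{"op": "arm_command", "data": {"series": [0,0,0.5,0,0,0,1,0,0,1,0,0,0,1,0,0,1.5,0,0,0,1,0,0,1.8,0,0,0,1,0,0,2,0,0,0,1,0,0,2.2,0,0,0,1]}}

```text
time: 19.28
eef_pos: [0.6378, 0.0116, 0.1424]
tcp_rot: [0.994, 0.107, 0.004, -0.0]
contact_force: [0.3, -0.1, 0.0]
opening: -0.001
finger_force: 0.0
```

Call:
{"op": "arm_command", "data": {"series": [0,0,0.2,0,0,0,1,0,0,0.4,0,0,0,1,0,0,0.6,0,0,0,1,0,0,0.7,0,0,0,1,0,0,0.8,0,0,0,1,0,0,0.8,0,0,0,1]}}

```text
time: 19.78
eef_pos: [0.6371, 0.0123, 0.136]
tcp_rot: [0.994, 0.107, 0.003, 0.0]
contact_force: [-6.0, -0.3, 10.9]
opening: 0.003
finger_force: 5.4
```

Call:
{"op": "arm_command", "data": {"series": [0,0,-2.5,0,0,0,1,-4,0,-2.5,0,0,0,1,-8,0,-2.5,0,0,0,1,-12,0,-2.5,0,0,0,1,-12,0,-1.5,0,0,0,1,-12,0,-1,0,0,0,1,-12,0,-0.5,0,0,0,1,-12,0,-0.2,0,0,0,1,-12,0,0,0,0,0,1]}}

```text
time: 20.53
eef_pos: [0.5206, -0.013, 0.132]
tcp_rot: [0.994, 0.107, 0.003, -0.0]
contact_force: [1.3, 0.0, -0.6]
opening: -0.002
finger_force: 0.0
```

Call:
{"op": "arm_command", "data": {"series": [0,0,0.3,0,0,0,1,0,0,0.6,0,0,0,1,0,0,0.9,0,0,0,1,0,0,0.9,0,0,0,1]}}

```text
time: 20.87
eef_pos: [0.5207, -0.013, 0.1273]
tcp_rot: [0.994, 0.108, 0.002, -0.0]
contact_force: [-9.6, 1.2, 19.0]
opening: 0.004
finger_force: 9.7
```

```bash
python3 - <<'E'
from h import *
t=load('top6');s=load('side6')
print(onz(t,(199,202),.19),cross(t,(199,202),s,(240+67*.275,140+66*.275)),rel([.506,.17,.28]))
E
```

```text
[0.50328238 0.16760389 0.19      ] (array([0.50677395, 0.17112416, 0.16749394]), np.float64(0.0032823110137495622)) [  2.54513313 -18.19935306 -15.25629251]
```

Call:
{"op": "arm_command", "data": {"series": [0,0,-4,0,0,0,1,0,-1,-8,0,0,0,0.5,0,-3,-12,0,0,0,0,0,-6,-15,0,0,0,0,1,-9.5,-16,0,0,0,0,1,-13,-16,0,0,0,0,1,-16,-16,0,0,0,0,1,-18,-16,0,0,0,0,1,-18,-16,0,0,0,0,1,-18,-16,0,0,0,0]}}

```text
time: 21.7
eef_pos: [0.4901, 0.1657, 0.2832]
tcp_rot: [0.994, 0.109, 0.002, -0.0]
contact_force: [-0.7, 0.2, 0.2]
opening: 1.002
finger_force: 0.0
```

Call:
{"op": "arm_command", "data": {"series": [0,0,0,0,0,0,0,0,0,0,0,0,0,0,0,0,0,0,0,0,0]}}

```text
time: 21.95
eef_pos: [0.4904, 0.1638, 0.2831]
tcp_rot: [0.994, 0.106, 0.002, -0.0]
contact_force: [-0.8, 0.0, 0.2]
opening: 0.998
finger_force: 0.0
```

```bash
python3 - <<'E'
from h import *
v=cam('wrist');dump('w7',v);save('w7.png',v,k=1);s=st();print(s['eef_pos'],s['qpos'],proj(v,[.505,.169,.191]))
E
```

```text
[0.49037959 0.16383913 0.28314828] [ 1.25659941e-01 -1.07351372e-01  1.90404252e+00  7.75693237e-04
  1.34020388e+00  1.48321338e+00] [277.30548659 188.26038232]
```

View pics/w7.png

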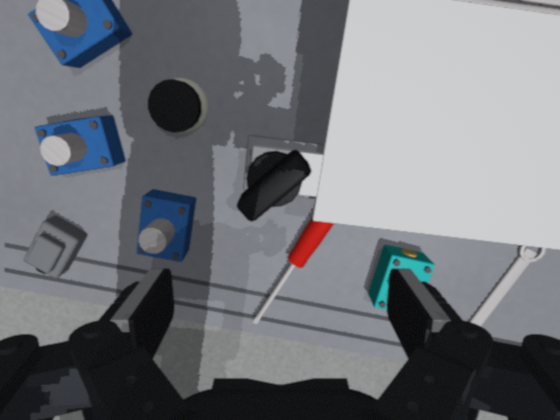

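The knob's bar runs from about (247,208) to (303,160), centred near (275,185). The blocks are at (165,225), (80,145) and (75,25), and the turquoise one is at (400,275).

```bash
python3 - <<'E'
from h import *
v=load('w7'); im=v[0][130:240,215:330]; g=im.max(2)
for th in (35,50,70):
  m=(g<th).astype(np.uint8); n,l,s,c=cv2.connectedComponentsWithStats(m); i=l[186-130,275-215]
  if i==0: print(th,'none');continue
  pts=np.argwhere(l==i)[:,::-1].astype(np.float32)+[215,130]
  r=cv2.minAreaRect(pts.astype(np.float32)); 
  b=cv2.boxPoints(r); w=np.array([onz(v,p,.185) for p in b]); print(th,s[i,4],r,w.round(4).tolist())
  c0=w.mean(0); e=[w[1]-w[0],w[2]-w[1]]; e=max(e,key=lambda q:np.linalg.norm(q)); print(c0,np.degrees(np.arctan2(e[1],e[0])),[np.linalg.norm(w[1]-w[0]),np.linalg.norm(w[2]-w[1])])
print(cv2.resize(g,(38,36),interpolation=cv2.INTER_AREA))
E
```

```text
35 none
50 2584 ((267.755859375, 179.6566162109375), (48.03372573852539, 81.95286560058594), 48.57633590698242) [[0.4952, 0.206, 0.185], [0.5395, 0.1729, 0.185], [0.5208, 0.147, 0.185], [0.4744, 0.1799, 0.185]]
[0.50745228 0.17646181 0.185     ] -36.77640550991214 [np.float64(0.05524362636535915), np.float64(0.03191299016852641)]
70 3186 ((269.85125732421875, 180.48130798339844), (54.26683044433594, 82.02668762207031), 62.1759033203125) [[0.5041, 0.2076, 0.185], [0.5392, 0.1656, 0.185], [0.5115, 0.1417, 0.185], [0.4742, 0.1847, 0.185]]
[0.50727452 0.17489646 0.185     ] -50.16891764302346 [np.float64(0.05476519924781799), np.float64(0.03652476668174719)]
[[ 92  92  92 ...  75  83 176]
 [ 92  92  91 ...  75  90 189]
 [ 92  92  92 ...  76 105 198]
 ...
 [132 133 133 ... 190 177 150]
 [132 132 133 ... 182 157 147]
 [133 132 132 ... 166 145 149]]
```

```bash
python3 - <<'E'
from h import *
v=load('w7'); g=v[0].mean(2)
for y in range(146,224,3): print(y,' '.join('%2d'%(int(a)//4) for a in g[y,234:318:2]))
E
```

```text
146 28 22 22 22 22 22 20 20 22 23 29 29 28 27 26 25 25 24 23 23 23 22 22 22 22 22 22 22 22 22 22 22 22 22 22 22 22 22 22 23 24 24
149 34 33 32 33 34 32 27 21 20 24 35 36 36 36 36 36 36 35 34 34 32 29 30 29 29 27 27 26 25 22 18 18 22 23 22 22 22 23 23 22 23 21
152 34 34 33 30 30 30 24 21 18 27 35 36 36 36 34 24 17 11  9  6  5  5  8 16 22 30 33 29 15  3  3  2  8 30 38 36 34 32 29 27 26 24
155 34 34 33 30 30 30 23 21 19 29 36 34 29 16  7  8  9  6  5  5  5  5  6  5  5  3  3  2  1  2  3  3  3  7 35 50 51 51 51 51 50 49
158 34 33 31 31 31 30 22 22 21 29 29 11  7  9  9  8  5  6  4  5  5  5  5  5  3  2  2  3  3  3  5  5  4  4  4 30 48 51 51 51 51 51
161 33 33 32 31 31 30 21 22 21 23 11  9 11  9  5  5  5  5  5  5  5  4  4  3  2  2  3  4  4  4  5  6  5  4  4  3 17 44 51 51 51 51
164 34 34 32 31 31 28 21 21 14  5  8 10  7  6  5  5  5  6  5  4  4  2  2  2  3  4  5  6  5  6  6  5  5  5  5  3  3 22 48 51 51 51
167 34 34 31 31 31 26 19 14  4  5  5  5  5  5  4  5  5  5  4  4  3  2  3  4  5  4  5  6  5  5  6  5  5  5  5  5  4  7 39 51 51 51
170 34 33 31 30 30 25 17 10  5  4  4  5  5  5  5  5  5  3  2
[... 1579 characters left out ...]
33 32 31 32 32 32 32 32 31 31 32 32 32 31 30 29 49
209 32 30 19  6  4  4  4  5  4  4  5 10 11 11 10  9  8 21 33 35 35 35 35 35 35 33 31 31 31 32 32 32 32 31 31 32 32 32 27 19 35 50
212 35 35 34 28 10  4  4  4  4  3  6 10 10  8  8 19 32 35 35 35 35 35 35 35 35 33 32 31 32 32 32 32 32 32 32 31 32 29 24 20 41 51
215 34 34 35 34 32 16  5  4  4  4  8  9  7 14 29 35 35 35 35 35 35 35 35 35 35 35 35 35 35 34 33 33 33 32 32 32 31 22 18 23 45 51
218 34 35 35 35 34 33 22  6  4  5  7 13 28 34 35 35 34 34 34 34 35 35 35 35 35 35 35 35 35 35 35 35 35 35 35 34 25 22 17 25 49 51
221 35 35 35 35 35 35 35 33 26 25 32 34 35 35 34 35 34 31 31 31 34 35 35 35 35 35 35 36 35 35 35 35 35 35 31 24 21 17 12 15 27 33
```

```bash
python3 - <<'E'
from h import *
v=load('w7'); Z=.191
a=onz(v,(245,211.5),Z);b=onz(v,(304.5,160.5),Z);print(np.linalg.norm(b-a),(a+b)/2,np.degrees(np.arctan2((b-a)[1],(b-a)[0])))
for p,q in [((257,182),(298,182)),((270,170),(308,176)),((256,185),(276,200))]:print(onz(v,p,Z),onz(v,q,Z))
for p,q in [((282,161),(256,185)),((298,182),(258,215))]:
  d=onz(v,p,Z)-onz(v,q,Z);print(np.degrees(np.arctan2(d[1],d[0])))
print('toolx',12.2, rel([*((a+b)/2)[:2],.17]))
E
```

```text
0.05245934290830088 [0.50571808 0.17128636 0.191     ] -36.62037819591787
[0.50630661 0.18296387 0.191     ] [0.51202234 0.15655836 0.191     ]
[0.51594684 0.17622133 0.191     ] [0.51732352 0.15105198 0.191     ]
[0.50418252 0.18321681 0.191     ] [0.4969457  0.16816766 0.191     ]
-34.92368329000133
-37.359702053139664
toolx 12.2 [ 1.60292654 -0.3996627  11.32270024]
```

Call:
{"op": "arm_command", "data": {"series": [1.6,-0.4,0,0,0,-7,0,1.6,-0.4,0,0,0,-14,0,1.6,-0.4,0,0,0,-21,0,1.6,-0.4,0,0,0,-28,0,1.6,-0.4,0,0,0,-35,0,1.6,-0.4,0,0,0,-42,0,1.6,-0.4,0,0,0,-49,0,1.6,-0.4,0,0,0,-56,0,1.6,-0.4,0,0,0,-63,0,1.6,-0.4,0,0,0,-70,0]}}

```text
time: 22.83
eef_pos: [0.5051, 0.1713, 0.2833]
tcp_rot: [0.751, 0.66, 0.002, 0.001]
contact_force: [-0.5, -0.3, 0.4]
opening: 0.999
finger_force: 0.0
```

Call:
{"op": "arm_command", "data": {"series": [0,0,0,0,0,-7,0,0,0,0,0,0,-14,0,0,0,0,0,0,-21,0,0,0,0,0,0,-28,0,0,0,0,0,0,-35,0,0,0,0,0,0,-42,0,0,0,0,0,0,-49,0,0,0,0,0,0,-56,0,0,0,0,0,0,-61,0,0,0,0,0,0,-61,0]}}

```text
time: 23.67
eef_pos: [0.505, 0.1714, 0.2833]
tcp_rot: [0.315, 0.949, 0.001, 0.002]
contact_force: [-0.7, -0.1, 0.1]
opening: 0.998
finger_force: 0.0
```

Call:
{"op": "arm_command", "data": {"series": [0,0,4,0,0,0,0,0,0,8,0,0,0,0,0,0,10.5,0,0,0,0,0,0,11.2,0,0,0,0,0,0,11.2,0,0,0,0,0,0,11.2,0,0,0,0]}}

```text
time: 24.17
eef_pos: [0.5062, 0.1722, 0.1726]
tcp_rot: [0.315, 0.949, 0.002, 0.003]
contact_force: [0.0, -0.7, 0.8]
opening: 1.0
finger_force: 0.0
```

Call:
{"op": "arm_command", "data": {"series": [0,0,0,0,0,0,0.9,0,0,0,0,0,0,0.9,0,0,0,0,0,0,0.9,0,0,0,0,0,0,0.9,0,0,0,0,0,0,0.9,0,0,0,0,0,0,0.9,0,0,0,0,0,0,0.9], "force": 60}}

```text
time: 24.75
eef_pos: [0.5052, 0.1718, 0.1722]
tcp_rot: [0.315, 0.949, 0.001, 0.002]
contact_force: [-2.8, -2.8, 5.2]
opening: 0.196
finger_force: 59.8
```

Call:
{"op": "arm_command", "data": {"series": [0,0,0,0,0,7,0.9,0,0,0,0,0,14,0.9,0,0,0,0,0,21,0.9,0,0,0,0,0,28,0.9,0,0,0,0,0,35,0.9,0,0,0,0,0,42,0.9,0,0,0,0,0,49,0.9,0,0,0,0,0,56,0.9,0,0,0,0,0,63,0.9,0,0,0,0,0,70,0.9]}}

```text
time: 25.58
eef_pos: [0.5051, 0.1717, 0.1722]
tcp_rot: [0.803, 0.595, 0.001, 0.001]
contact_force: [-3.2, -2.8, 5.0]
opening: 0.196
finger_force: 59.7
```

Call:
{"op": "arm_command", "data": {"series": [0,0,0,0,0,7,0.9,0,0,0,0,0,14,0.9,0,0,0,0,0,21,0.9,0,0,0,0,0,28,0.9,0,0,0,0,0,35,0.9,0,0,0,0,0,42,0.9,0,0,0,0,0,49,0.9,0,0,0,0,0,56,0.9,0,0,0,0,0,63,0.9,0,0,0,0,0,70,0.9]}}

```text
time: 26.42
eef_pos: [0.505, 0.1717, 0.1722]
tcp_rot: [1.0, 0.027, 0.002, 0.0]
contact_force: [-3.4, -2.0, 5.3]
opening: 0.195
finger_force: 59.8
```

Call:
{"op": "arm_command", "data": {"series": [0,0,0,0,0,0,0.9,0,0,0,0,0,0,0.4,0,0,0,0,0,0,0,0,0,0,0,0,0,0,0,0,-4,0,0,0,0,0,2,-6,0,0,0,0.5,0,5,-6,0,0,0,1,0,8.5,-6,0,0,0,1,0,12,-5,0,0,0,1,0,16,-2,0,0,0,1]}}

```text
time: 27.25
eef_pos: [0.5168, 0.0175, 0.2]
tcp_rot: [1.0, 0.029, 0.007, 0.0]
contact_force: [1.4, -0.0, 0.4]
opening: 0.069
finger_force: 0.0
```

```bash
python3 - <<'E'
from h import *
s=st();print(s['eef_pos'],rel([.5207,-.013,.139]),rel([.5207,-.013,.132]))
E
```

```text
[0.51683977 0.01752987 0.20001939] [0.11714927 3.06637064 6.10631209] [0.10694655 3.06591044 6.80623758]
```

Call:
{"op": "arm_command", "data": {"series": [0.3,2.5,2,0,0,0,1,0.6,2.5,4,0,0,0,1,0.6,2.5,4.7,0,0,0,1,0.6,2.5,4.7,0,0,0,1,0.6,2.5,5,0,0,0,1,0.6,2.5,5.2,0,0,0,1,0.6,2.5,5.4,0,0,0,1,0.6,2.5,5.6,0,0,0,1,0.6,2.5,5.6,0,0,0,1]}}

```text
time: 28.0
eef_pos: [0.5219, -0.0049, 0.1405]
tcp_rot: [1.0, 0.029, 0.003, -0.001]
contact_force: [-0.8, -0.0, -0.7]
opening: 0.004
finger_force: 0.0
```

Call:
{"op": "arm_command", "data": {"series": [0,0,0.15,0,0,0,1,0,0,0.3,0,0,0,1,0,0,0.4,0,0,0,1,0,0,0.5,0,0,0,1,0,0,0.5,0,0,0,1,0,0,0.5,0,0,0,1]}}

```text
time: 28.5
eef_pos: [0.5221, -0.0052, 0.1375]
tcp_rot: [1.0, 0.029, 0.002, -0.001]
contact_force: [-3.8, 1.4, 9.7]
opening: 0.001
finger_force: 5.0
```

Call:
{"op": "arm_command", "data": {"series": [0,0,-1,0,0,0,1,4,0,-1,0,0,0,1,8,0,-1,0,0,0,1,11.5,0,-0.6,0,0,0,1,11.5,0,-0.2,0,0,0,1,11.5,0,0,0,0,0,1,11.5,0,0.1,0,0,0,1,11.5,0,0.1,0,0,0,1]}}

```text
time: 29.17
eef_pos: [0.6394, 0.0009, 0.1375]
tcp_rot: [1.0, 0.029, 0.006, -0.0]
contact_force: [3.6, 0.6, 4.6]
opening: 0.004
finger_force: 2.4
```

Call:
{"op": "arm_command", "data": {"series": [0,0,0,0,0,0,1,0,0,0,0,0,0,1,0,0,0.1,0,0,0,1,0,0,0.1,0,0,0,1]}}

```text
time: 29.5
eef_pos: [0.6388, 0.0009, 0.1375]
tcp_rot: [1.0, 0.029, 0.006, -0.0]
contact_force: [2.5, -0.3, 8.1]
opening: 0.003
finger_force: 4.3
```

Call:
{"op": "arm_command", "data": {"series": [0,0,-1,0,0,0,1,3,0,-1,0,0,0,1,6,0,-0.6,0,0,0,1,6,0,-0.2,0,0,0,1,6,0,0,0,0,0,1,6,0,0.1,0,0,0,1,6,0,0.1,0,0,0,1,6,0,0.1,0,0,0,1]}}

```text
time: 30.17
eef_pos: [0.6988, 0.0046, 0.1364]
tcp_rot: [1.0, 0.029, 0.006, -0.0]
contact_force: [4.4, 0.7, 6.4]
opening: -0.001
finger_force: 3.0
```

Call:
{"op": "arm_command", "data": {"series": [0,0,-4,0,0,0,1,0,0,-8,0,0,0,0.5,-1,1,-12,0,0,0,0,-2.5,4,-12,0,0,-6,0,-4,8,-12,0,0,-12,0,-5.5,12,-12,0,0,-18,0,-7,15,-12,0,0,-24,0,-8.5,18,-12,0,0,-30,0,-9.2,18.8,-12,0,0,-36,0,-9.2,18.8,-12,0,0,-38,0]}}

```text
time: 31.0
eef_pos: [0.6118, -0.1909, 0.2513]
tcp_rot: [0.936, 0.353, 0.001, -0.001]
contact_force: [-0.0, 0.2, 0.1]
opening: 1.0
finger_force: 0.0
```

Call:
{"op": "arm_command", "data": {"series": [0,0,0,0,0,0,0,0,0,0,0,0,0,0,0,0,0,0,0,0,0]}}

```text
time: 31.25
eef_pos: [0.6144, -0.1877, 0.2519]
tcp_rot: [0.936, 0.353, 0.002, -0.0]
contact_force: [-0.3, 0.1, 0.0]
opening: 0.999
finger_force: 0.0
```

```bash
python3 - <<'E'
from h import *
v=cam('wrist');dump('w8',v);s=st();M=R.from_quat(s['tcp_rot']).as_matrix();print(s['eef_pos'],np.degrees(np.arctan2(M[1,0],M[0,0])),M.round(3)[:,2])
print(rel([.618,-.1885,.1645]))
b=proj(v,[.618,-.1885,.1955]);g=proj(v,[.618+.08*np.cos(np.radians(41.5)),-.1885+.08*np.sin(np.radians(41.5)),.2135]);print(b,g)
im=v[0].copy()
for p in (b,g): cv2.circle(im,tuple(int(round(q)) for q in p),2,(0,0,255),-1)
y=max(0,int(g[1])-60); cv2.imwrite('pics/w8.png',cv2.resize(im[0:300,150:410],None,fx=1.8,fy=1.8))
E
```

```text
[ 0.61462749 -0.18762814  0.25197642] 41.316881665737995 [ 0.004  0.002 -1.   ]
[0.16009931 0.28017896 8.74862582]
[286.29969513 224.84698256] [287.10391071  75.8187039 ]
```

View pics/w8.png

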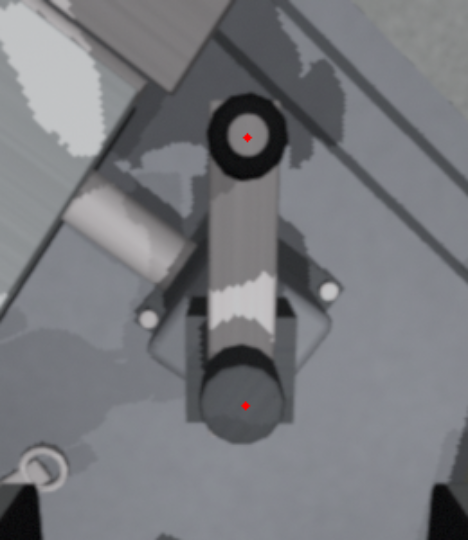

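The predicted dots fall on the boss and grip centres, at (246,405) and (247,138). That was my last viewed picture, so I go on by numbers.

Call:
{"op": "arm_command", "data": {"series": [0.2,0.2,4,0,0,0,0,0.2,0.2,7,0,0,0,0,0.2,0.2,8.7,0,0,0,0,0.2,0.2,8.7,0,0,0,0,0.2,0.2,8.7,0,0,0,0.9,0.2,0.2,8.7,0,0,0,0.9,0.2,0.2,8.7,0,0,0,0.9,0.2,0.2,8.7,0,0,0,0.9,0.2,0.2,8.7,0,0,0,0.9,0.2,0.2,8.7,0,0,0,0.9], "force": 60}}

```text
time: 32.13
eef_pos: [0.619, -0.1887, 0.1676]
tcp_rot: [0.936, 0.353, 0.004, 0.001]
contact_force: [-0.9, 0.5, 4.7]
opening: 0.308
finger_force: 58.9
```

Call:
{"op": "arm_command", "data": {"series": [0,0,-1,0,0,0,0.9,0,0,-2,0,0,0,0.9,0,0,-3,0,0,0,0.9,0,0,-4.5,0,0,0,0.9,0,0,-6,0,0,0,0.9,0,0,-8,0,0,0,0.9,0,0,-8,0,0,0,0.9,0,0,-8,0,0,0,0.9]}}

```text
time: 32.8
eef_pos: [0.6184, -0.1888, 0.2471]
tcp_rot: [0.936, 0.353, 0.004, 0.001]
contact_force: [0.6, -0.2, -4.7]
opening: 0.312
finger_force: 60.3
```

```bash
python3 - <<'E'
from h import *
s=st();print(s['eef_pos'],s['contact_force'],rel([.410,-.336,.063]))
E
```

```text
[ 0.61835759 -0.18882904  0.24711692] [ 0.5765664  -0.21630574 -4.67929105] [-25.47334461  -2.78641219  18.24984331]
```

Call:
{"op": "arm_command", "data": {"series": [-3.5,-0.4,0,0,0,0,0.9,-7,-0.8,0,0,0,0,0.9,-10.5,-1.2,0,0,0,0,0.9,-14,-1.6,0,0,0,0,0.9,-17.5,-2,0,0,0,0,0.9,-21,-2.4,0,0,0,0,0.9,-24,-2.7,2,0,0,0,0.9,-25.5,-2.8,6,0,0,0,0.9,-25.5,-2.8,10,0,0,0,0.9,-25.5,-2.8,14,0,0,0,0.9]}}

```text
time: 33.63
eef_pos: [0.4067, -0.3357, 0.1018]
tcp_rot: [0.936, 0.351, 0.002, -0.0]
contact_force: [-0.3, -1.0, -4.4]
opening: 0.308
finger_force: 60.4
```

Call:
{"op": "arm_command", "data": {"series": [0,0,1,0,0,0,0.9,0,0,2,0,0,0,0.9,0,0,3,0,0,0,0.9,0,0,3.7,0,0,0,0.9,0,0,3.9,0,0,0,0.9,0,0,3.9,0,0,0,0.9]}}

```text
time: 34.13
eef_pos: [0.4093, -0.3361, 0.0661]
tcp_rot: [0.936, 0.353, 0.003, 0.001]
contact_force: [0.1, -1.2, -4.6]
opening: 0.307
finger_force: 60.4
```

Call:
{"op": "arm_command", "data": {"series": [0,0,0.2,0,0,0,0.9,0,0,0.4,0,0,0,0.9,0,0,0.4,0,0,0,0.9]}}

```text
time: 34.38
eef_pos: [0.4097, -0.3371, 0.065]
tcp_rot: [0.936, 0.353, 0.003, 0.001]
contact_force: [-4.3, 2.3, 8.5]
opening: 0.31
finger_force: 62.3
```

Call:
{"op": "arm_command", "data": {"series": [0,0,-0.3,0,0,0,0.5,0,0,-0.3,0,0,0,0,0,0,-0.3,0,0,0,0,0,0,-0.3,0,0,0,0,0,0,-4,0,0,0,0,0,0,-8,0,0,0,0,0,0,-12,0,0,0,0,0,0,-16,0,0,0,0,0,0,-20,0,0,0,0,0,0,-21,0,0,0,0]}}

```text
time: 35.22
eef_pos: [0.4097, -0.3383, 0.2797]
tcp_rot: [0.936, 0.353, 0.005, 0.007]
contact_force: [-0.2, 0.0, 1.1]
opening: 0.999
finger_force: 0.0
```

```bash
python3 - <<'E'
from h import *
t=load('top6'); q=lambda x,y:(190+x*.3,105+y*.3)
L=[onz(t,q(*p),.1365) for p in [(85,372),(205,362),(70,165),(300,150)]]; print(np.round(L,4))
# wrist views
t=cam('top');dump('top9',t);s=st();print(s['eef_pos'],s['qpos'])
w=load('w1')
hsv=cv2.cvtColor(t[0],cv2.COLOR_BGR2HSV); m=cv2.inRange(hsv,(105,120,40),(128,255,255))
n,l,S,c=cv2.connectedComponentsWithStats(m)
for i in range(1,n):
  if S[i,4]>60: print('blue',c[i],S[i,4],onz(t,c[i],.036).round(3))
g=cv2.cvtColor(t[0],cv2.COLOR_BGR2GRAY)
# tray white region & dark hub inside
for nme,p in [('boss',[.4095,-.337,.094]),('grip',[.4095+.06,-.337+.053,.112])]:
  u=proj(t,p).astype(int); print(nme,u); 
u=proj(t,[.4095,-.337,.094]).astype(int); print(g[u[1]-14:u[1]+16:3,u[0]-20:u[0]+32:2])
E
```

```text
[[ 0.4659  0.1269  0.1365]
 [ 0.4772  0.0218  0.1365]
 [ 0.6495  0.146   0.1365]
 [ 0.668  -0.0577  0.1365]]
[ 0.40967292 -0.3382808   0.27900969] [-0.88355858 -0.07742214  1.88386775  0.00484848  1.31996526 -0.03501973]
blue [139.77992278 178.88416988] 259 [0.585 0.383 0.036]
blue [140.77822581 216.34274194] 248 [0.467 0.375 0.036]
blue [171.79090909 239.36363636] 220 [0.396 0.275 0.036]
boss [370 239]
grip [353 218]
[[169 219 233 229 223 223 227 225 223 226 225 226 224 154 105 175 153 157
  161 128  44  29  49  43  71  98]
 [112 151 231 229 230 226 219 224 225 227 227 225 227 180 103 169 153 154
   97  40  40  39  59  95  94  71]
 [163 115 134 227 232 230 227 220 165 204 231 228 227 220 110 171 113  44
   37  38  48  87  99  77  83  97]
 [215 172 114 113 209 234 229 186 156 113 171 228 228 228 122  42  35  38
   43  81 101  87  71  99  93  80]
 [221 163 117 117  83 163 154 130  82  84  86 136 199 107  39  40  37  72
   97  89  69  97  99  75  68  75]
 [231 226 183  89  66  83  88  68  83 104 101  64  40  34  39  56  96  99
   73  87 102  82  51  58  60  69]
 [232 230 220 208 110  63  89  67  64  78  47  40  39  51  94  98  77  84
  101  86  44  67  61  42  57  58]
 [231 233 227 219 216 131  58  74  46  33  36  46  89 104  89  74  96  91
   51  25  39  51  68  46  41  56]
 [230 231 233 225 220 197  87  38  36  44  82 120 106  85 107 100  86  58
   31  28  27  37  57  69  56  47]
 [232 232 233 235 164  49  29  43  80  93  84  79 111 120  94  75  86  96
   92  37  17  27  30  59  61  54]]
```

Call:
{"op": "arm_command", "data": {"series": [3.2,-2.1,0,0,0,0,0,6.4,-4.3,0,0,0,0,0,9.7,-6.5,0,0,0,0,0,13,-8.6,0,0,0,0,0,16.2,-10.8,0,0,0,0,0,19.4,-12.9,0,0,0,0,0,22.6,-15,0,0,0,0,0,26,-17.3,0,0,0,0,0,29,-19.4,0,0,0,0,0,31,-22.5,0,0,0,0,0]}}

```text
time: 36.1
eef_pos: [0.4924, 0.0397, 0.2701]
tcp_rot: [0.936, 0.353, 0.002, -0.0]
contact_force: [0.5, 0.2, -0.5]
opening: 1.0
finger_force: 0.0
```

Call:
{"op": "arm_command", "data": {"series": [2,-3.4,0,0,0,0,0,4,-6.8,0,0,0,0,0,6,-10,0,0,0,0,0,8,-13.4,0,0,0,0,0,10,-16.8,0,0,0,0,0,12,-20,0,0,0,0,0,12.8,-21.3,0,0,0,0,0,12.8,-21.3,0,0,0,0,0,12.8,-21.3,0,0,0,0,0,12.8,-21.3,0,0,0,0,0]}}

```text
time: 36.93
eef_pos: [0.4473, 0.2814, 0.2709]
tcp_rot: [0.936, 0.353, 0.001, 0.0]
contact_force: [0.1, -0.5, -0.9]
opening: 1.005
finger_force: 0.0
```

```bash
cat > fit.py <<'E'
from h import *
def fittings(v,dumpit=False):
    "fitting tops: bright grey blobs next to blue, ray onto z=.07"
    hsv=cv2.cvtColor(v[0],cv2.COLOR_BGR2HSV)
    blue=cv2.inRange(hsv,(105,120,30),(128,255,255))
    near=cv2.dilate(blue,np.ones((25,25)))
    g=cv2.inRange(hsv,(0,0,150),(180,70,255))&near
    g=cv2.morphologyEx(g,cv2.MORPH_OPEN,np.ones((7,7)))
    n,l,S,c=cv2.connectedComponentsWithStats(g); out=[]
    for i in range(1,n):
        if S[i,4]>150: out.append((c[i].round(1).tolist(),S[i,2:5].tolist(),onz(v,c[i],.07)[:2].round(4).tolist()))
    n,l,S,c=cv2.connectedComponentsWithStats(blue)
    bl=[(c[i].round(0).tolist(),int(S[i,4]),onz(v,c[i],.036)[:2].round(3).tolist()) for i in range(1,n) if S[i,4]>300]
    return out,bl
if __name__=='__main__':
    v=cam('wrist');dump('wf',v);s=st();M=R.from_quat(s['tcp_rot']).as_matrix()
    print(s['time'],s['eef_pos'].round(4),np.degrees(np.arctan2(M[1,0],M[0,0])))
    for a in fittings(v): print(*a,sep='\n')
E
python3 fit.py; python3 -c "
from fit import *
print(fittings(load('w7')))"
```

```text
36.9833 [0.4475 0.2811 0.2712] 41.23532571486209
([333.7, 15.5], [22, 27, 384], [0.5829, 0.3403])
([167.7, 94.7], [12, 23, 220], [0.4374, 0.4082])
([268.3, 216.6], [78, 105, 2169], [0.4098, 0.2646])
([247.6, 218.0], [24, 26, 513], [0.3952, 0.2791])
([292.0, 8.0], 1130, [0.57, 0.375])
([219.0, 87.0], 2854, [0.47, 0.382])
([251.0, 200.0], 2212, [0.403, 0.284])
([([48.1, 16.6], [29, 30, 511], [0.5864, 0.3947]), ([61.2, 8.2], [12, 15, 152], [0.5956, 0.3837]), ([53.7, 150.6], [30, 29, 642], [0.4677, 0.385])], [([88.0, 33.0], 3044, [0.582, 0.377]), ([89.0, 142.0], 2512, [0.476, 0.368]), ([170.0, 220.0], 2206, [0.408, 0.274])])
```

```bash
cat >> h.py <<'E'
def circles(v,c0,half,zt=.07,r=.015):
    "circles of radius r at height zt near pixel c0"
    d=np.linalg.norm(onz(v,c0,zt)-v[3]); pr=v[1][0,0]*r/d
    x,y=[max(0,int(a-half)) for a in c0]
    im=cv2.cvtColor(v[0][y:y+2*half,x:x+2*half],cv2.COLOR_BGR2GRAY)
    im=cv2.GaussianBlur(cv2.resize(im,None,fx=4,fy=4,interpolation=cv2.INTER_CUBIC),(5,5),0)
    c=cv2.HoughCircles(im,cv2.HOUGH_GRADIENT_ALT,1.5,20,param1=60,param2=.4,minRadius=int(3.2*pr),maxRadius=int(4.8*pr))
    if c is None: return pr,None
    return pr,[((x+q[0]/4).round(1),(y+q[1]/4).round(1),(q[2]/4).round(1),onz(v,(x+q[0]/4,y+q[1]/4),zt)[:2].round(4).tolist()) for q in c[0][:4]]
E
python3 - <<'E'
from h import *
v=load('wf')
for c in [(250,208),(215,95),(315,15)]: print(circles(v,c,45))
v=load('w7')
for c in [(160,232),(58,148),(52,18)]: print(circles(v,c,40))
v=load('wf');g=cv2.cvtColor(v[0],cv2.COLOR_BGR2GRAY)
for y in range(190,240,3): print(y,' '.join('%3d'%a for a in g[y,222:282:3]))
E
```

```text
(np.float64(15.18691723683355), [(np.float32(247.4), np.float32(218.9), np.float32(13.6), [0.3944, 0.2787]), (np.float32(275.1), np.float32(197.5), np.float32(13.5), [0.4291, 0.2724])])
(np.float64(15.659603667527843), [(np.float32(210.5), np.float32(86.8), np.float32(16.7), [0.4683, 0.3834])])
(np.float64(15.505781213300295), None)
(np.float64(13.67311326486886), [(np.float32(152.2), np.float32(239.2), np.float32(13.9), [0.3959, 0.2804])])
(np.float64(13.02951081707056), [(np.float32(52.5), np.float32(148.5), np.float32(13.0), [0.4696, 0.3862])])
(np.float64(13.13282889591523), None)
190  96  83  62  56  65  67  65  66  64  66  64  65  81 107 106 106 108 110  95  52
193  82  71  52  63  66  64  64  65  64  61  60  57  74 106 106 105 107 109 110 102
196  79  45  52  55  63  65  65  71  81  80  75  58  62  97 104 106 108 108  93  89
199  51  50  53  54  53  58  79  86  86  84  84  82  65  76  98 106 108 106  94 105
202  53  51  52  53  55  78  84  90  88  86  85  82  81  74  98 107 108 106 106 106
205  53  53  53  55  62  89 128 185 187 184 133  85  81  85  98 108 109 110 109 110
208 
[... 219 characters left out ...]
  95  99 106 109 107 145 165
217  46  53  52  87 112 137 195 199 202 204 206 208 206 117  98 104 110 146 166 165
220  54  52  53  75 115 184 198 200 201 202 203 204 200 113 104 108 139 165 165 166
223  51  52  52  79 116 185 197 200 203 205 207 209 189 109 110 125 168 167 166 167
226  75  62  64  97 115 186 193 196 198 200 203 198 125 109 125 166 169 168 167 166
229  99 102  72 105 106 131 183 206 200 200 184 125 108 119 165 167 167 166 166 165
232 104 155 148 111 105 108 108 114 113 113 107 107 110 161 167 166 166 166 166 165
235 119 162 161 158 125 106 106  81  83  75 107 109 159 167 165 166 165 165 166 166
238 153 163 162 162 163 132 107 103 102 102 107 159 165 165 165 165 166 165 166 165
```

Call:
{"op": "arm_command", "data": {"series": [-2,-1.6,2,0,0,0,0,-4.1,-3.3,5,0,0,0,0,-4.1,-3.3,9,0,0,0,0,-4.1,-3.3,13,0,0,0,0,-4.1,-3.3,17,0,0,0,0,-4.1,-3.3,20,0,0,0,0,-4.1,-3.3,22.5,0,0,0,0,-4.1,-3.3,22.8,0,0,0,0,-4.1,-3.3,22.8,0,0,0,0.9,-4.1,-3.3,22.8,0,0,0,0.9], "force": 60}}

```text
time: 37.82
eef_pos: [0.3973, 0.28, 0.0453]
tcp_rot: [0.936, 0.352, 0.003, 0.0]
contact_force: [0.2, -0.0, 0.6]
opening: 0.747
finger_force: 0.0
```

Call:
{"op": "arm_command", "data": {"series": [0,0,0,0,0,0,0.9,0,0,0,0,0,0,0.9,0,0,0,0,0,0,0.9,0,0,-2,0,0,0,0.9,0,0,-6,0,0,0,0.9,0,0,-10,0,0,0,0.9,0,0,-14,0,0,0,0.9,0,0,-18,0,0,0,0.9,0,0,-20,0,0,0,0.9,0,0,-20,0,0,0,0.9]}}

```text
time: 38.65
eef_pos: [0.3976, 0.2813, 0.2508]
tcp_rot: [0.936, 0.353, 0.009, -0.0]
contact_force: [1.2, 0.1, -3.2]
opening: 0.327
finger_force: 60.3
```

```bash
python3 - <<'E'
from h import *
s=st();print(s['eef_pos'],s['contact_force'],s['opening'])
for p in [(.611,-.054,.2),(.533,.013,.2),(.595,.095,.2)]: print(rel(p).round(1))
E
```

```text
[0.39762797 0.28128205 0.25080995] [ 1.19238863  0.12879081 -3.1640784 ] 0.32747910352339354
[-6.2 39.2  5.2]
[-7.6 29.1  5.1]
[ 2.4 27.   5.3]
```

Call:
{"op": "arm_command", "data": {"series": [-0.5,3,-1.5,0,0,0,0.9,-1.1,7,-1.5,0,0,0,0.9,-1.7,11,-1.5,0,0,0,0.9,-2.3,15,-1.5,0,0,0,0.9,-3,19,-1.5,0,0,0,0.9,-3.6,23,-1.5,0,0,0,0.9,-4.2,27,-1.5,0,0,0,0.9,-4.9,31,-1.5,0,0,0,0.9,-5.5,35,-1,0,0,0,0.9,-6,38,0,0,0,0,0.9]}}

```text
time: 39.48
eef_pos: [0.6015, -0.048, 0.2424]
tcp_rot: [0.936, 0.352, 0.002, 0.0]
contact_force: [0.4, 0.2, -2.5]
opening: 0.329
finger_force: 60.7
```

Call:
{"op": "arm_command", "data": {"series": [-0.2,1.2,2,0,0,0,0.9,-0.2,1.2,4,0,0,0,0.9,-0.2,1.2,5.5,0,0,0,0.9,-0.2,1.2,6,0,0,0,0.9,-0.2,1.2,6.3,0,0,0,0.9,-0.2,1.2,6.3,0,0,0,0.9]}}

```text
time: 39.98
eef_pos: [0.6061, -0.0559, 0.1828]
tcp_rot: [0.936, 0.353, 0.0, -0.0]
contact_force: [-8.1, -1.9, 10.2]
opening: 0.328
finger_force: 64.2
```

Call:
{"op": "arm_command", "data": {"series": [0,0,-0.2,0,0,0,0.9,0,0,-0.2,0,0,0,0.4,0,0,-0.2,0,0,0,0,0,0,-0.2,0,0,0,0,0,0,-0.2,0,0,0,0,0,0,-3,0,0,0,0,0,0,-6,0,0,0,0,0,-3,-8,0,0,0,0,0.5,-7,-9,0,0,0,0,1,-11,-9,0,0,0,0]}}

```text
time: 40.82
eef_pos: [0.5431, 0.0339, 0.275]
tcp_rot: [0.936, 0.352, 0.006, 0.002]
contact_force: [0.2, 0.9, 0.4]
opening: 1.002
finger_force: 0.0
```

Call:
{"op": "arm_command", "data": {"series": [0.6,-4,0,0,0,0,0,1.2,-8,0,0,0,0,0,1.8,-12,0,0,0,0,0,2.4,-16,0,0,0,0,0,3,-20,0,0,0,0,0,3.6,-24,0,0,0,0,0,4.2,-28,0,0,0,0,0,4.8,-31,0,0,0,0,0,4.8,-31,0,0,0,0,0,4.8,-31,0,0,0,0,0]}}

```text
time: 41.65
eef_pos: [0.3725, 0.2995, 0.2708]
tcp_rot: [0.935, 0.355, 0.003, 0.0]
contact_force: [-0.1, -0.3, -0.0]
opening: 1.0
finger_force: 0.0
```

```bash
python3 - <<'E'
from h import *
import fit
v=cam('wrist');dump('wf2',v);s=st();print(s['eef_pos'],s['time'])
print(fit.fittings(v))
for p in [(.469,.384,.07),(.588,.393,.07)]:
  c=proj(v,p);print(c,circles(v,c,45)); print(rel([p[0],p[1],.043]))
t=cam('top'); c=proj(t,[.607,-.056,.207]);print(c,circles(t,c,20,.207)); print(fit.fittings(t)[1])
E
```

```text
[0.37323215 0.29859403 0.27077063] 41.7
([], [([279.0, 42.0], 3202, [0.466, 0.383])])
[281.15443581  32.14921775] (np.float64(15.660377075940795), [(np.float32(280.2), np.float32(33.0), np.float32(17.5), [0.468, 0.3841])])
[12.72951105 -0.13005183 22.83404979]
[372.56960173 -99.5271168 ] (np.float64(14.237842911631885), None)
[22.25037893  7.06504157 22.89492482]
[279.3343374  166.39734883] (np.float64(5.3349608289463255), [(np.float32(280.0), np.float32(168.5), np.float32(5.3), [0.6011, -0.058]), (np.float32(287.1), np.float32(153.5), np.float32(5.2), [0.644, -0.077]), (np.float32(272.5), np.float32(178.2), np.float32(5.2), [0.5731, -0.0377])])
[]
```

Call:
{"op": "arm_command", "data": {"series": [4,0,2,0,0,0,0,8,-0.1,4,0,0,0,0,12,-0.1,6,0,0,0,0,12.7,-0.1,10,0,0,0,0,12.7,-0.1,14,0,0,0,0,12.7,-0.1,18,0,0,0,0,12.7,-0.1,21,0,0,0,0,12.7,-0.1,22.7,0,0,0,0,12.7,-0.1,22.7,0,0,0,0,12.7,-0.1,22.7,0,0,0,0.9]}}

```text
time: 42.58
eef_pos: [0.4697, 0.3817, 0.0434]
tcp_rot: [0.936, 0.352, 0.001, 0.0]
contact_force: [0.2, 0.6, 0.0]
opening: 0.888
finger_force: 0.0
```

Call:
{"op": "arm_command", "data": {"series": [0,0,0,0,0,0,0.9,0,0,0,0,0,0,0.9,0,0,0,0,0,0,0.9,0,0,0,0,0,0,0.9,0,0,-3,0,0,0,0.9,0,0,-7,0,0,0,0.9,0,0,-11,0,0,0,0.9,0,0,-15,0,0,0,0.9,0,0,-19,0,0,0,0.9,0,0,-22,0,0,0,0.9]}}

```text
time: 43.42
eef_pos: [0.4682, 0.3831, 0.2684]
tcp_rot: [0.936, 0.353, 0.004, -0.0]
contact_force: [0.3, 0.7, -3.1]
opening: 0.333
finger_force: 60.0
```

```bash
python3 - <<'E'
from h import *
s=st();print(s['eef_pos'],s['contact_force'],s['opening'])
for p in [(.533,.013,.2),(.595,.095,.2)]: print(rel(p).round(1))
E
```

```text
[0.46822138 0.38314252 0.26838834] [ 0.34069985  0.67021446 -3.10641949] 0.3329544365106159
[-19.6  32.1   6.8]
[-9.6 30.   6.8]
```

Call:
{"op": "arm_command", "data": {"series": [-2,3.3,0,0,0,0,0.9,-4,6.6,0,0,0,0,0.9,-6,9.9,0,0,0,0,0.9,-8,13.2,0,0,0,0,0.9,-10,16.5,0,0,0,0,0.9,-12,19.8,0,0,0,0,0.9,-14,23.1,0,0,0,0,0.9,-16,26.4,0,0,0,0,0.9,-18,29.7,0.5,0,0,0,0.9,-19.6,32.1,2,0,0,0,0.9]}}

```text
time: 44.25
eef_pos: [0.5341, 0.0095, 0.2465]
tcp_rot: [0.936, 0.352, 0.005, 0.002]
contact_force: [1.7, 0.6, -3.1]
opening: 0.329
finger_force: 60.4
```

Call:
{"op": "arm_command", "data": {"series": [0,0,2,0,0,0,0.9,0,0,4,0,0,0,0.9,0,0,5.5,0,0,0,0.9,0,0,6.3,0,0,0,0.9,0,0,6.6,0,0,0,0.9,0,0,6.8,0,0,0,0.9,0,0,6.8,0,0,0,0.9]}}

```text
time: 44.83
eef_pos: [0.5323, 0.0124, 0.1841]
tcp_rot: [0.936, 0.353, 0.0, 0.0]
contact_force: [-18.3, -0.1, 27.5]
opening: 0.331
finger_force: 63.8
```

Call:
{"op": "arm_command", "data": {"series": [0,0,-0.3,0,0,0,0.9,0,0,-0.3,0,0,0,0.4,0,0,-0.3,0,0,0,0,0,0,-0.3,0,0,0,0,0,0,-0.3,0,0,0,0,0,0,-4,0,0,0,0,0,0,-8,0,0,0,0,2,-2,-9,0,0,0,0,4.3,-5.3,-9,0,0,0,0,6.6,-8.6,-9,0,0,0,0]}}

```text
time: 45.67
eef_pos: [0.5266, 0.1211, 0.2679]
tcp_rot: [0.936, 0.351, 0.004, 0.001]
contact_force: [0.4, -0.2, -0.0]
opening: 1.0
finger_force: 0.0
```

Call:
{"op": "arm_command", "data": {"series": [2.4,-3.3,0,0,0,0,0,4.8,-6.6,0,0,0,0,0,7.2,-9.9,0,0,0,0,0,9.6,-13.2,0,0,0,0,0,12,-16.5,0,0,0,0,0,12,-17.3,0,0,0,0,0,12,-17.3,0,0,0,0,0,12,-17.3,0,0,0,0,0]}}

```text
time: 46.33
eef_pos: [0.5013, 0.3297, 0.2657]
tcp_rot: [0.936, 0.353, 0.002, 0.001]
contact_force: [0.1, -0.1, -0.9]
opening: 0.997
finger_force: 0.0
```

```bash
python3 - <<'E'
from h import *
import fit
v=cam('wrist');dump('wf3',v);s=st();print(s['eef_pos'],s['time'])
print(fit.fittings(v))
for p in [(.588,.393,.07)]:
  c=proj(v,p);print(c,circles(v,c,60)); print(rel([p[0],p[1],.043]))
E
```

```text
[0.50171814 0.32895695 0.26596914] 46.3833
([([336.1, 28.7], [19, 25, 326], [0.6299, 0.3801]), ([321.8, 94.2], [53, 26, 628], [0.5832, 0.3528])], [([292.0, 61.0], 3099, [0.589, 0.392])])
[291.72595148  57.69463121] (np.float64(16.024672520544236), [(np.float32(296.2), np.float32(55.5), np.float32(17.8), [0.5919, 0.3912])])
[10.63190937  0.82908336 22.33580575]
```

Call:
{"op": "arm_command", "data": {"series": [4,0.4,2,0,0,0,0,8,0.8,4,0,0,0,0,10.8,1.1,6,0,0,0,0,10.8,1.1,10,0,0,0,0,10.8,1.1,14,0,0,0,0,10.8,1.1,18,0,0,0,0,10.8,1.1,21,0,0,0,0,10.8,1.1,22.2,0,0,0,0,10.8,1.1,22.2,0,0,0,0,10.8,1.1,22.2,0,0,0,0.9]}}

```text
time: 47.22
eef_pos: [0.5921, 0.3921, 0.0459]
tcp_rot: [0.936, 0.352, 0.003, 0.0]
contact_force: [0.3, -0.7, 1.4]
opening: 0.881
finger_force: 0.0
```

Call:
{"op": "arm_command", "data": {"series": [0,0,0,0,0,0,0.9,0,0,0,0,0,0,0.9,0,0,0,0,0,0,0.9,0,0,0,0,0,0,0.9,0,0,-3,0,0,0,0.9,0,0,-7,0,0,0,0.9,0,0,-11,0,0,0,0.9,0,0,-15,0,0,0,0.9,0,0,-19,0,0,0,0.9,0,0,-22,0,0,0,0.9]}}

```text
time: 48.05
eef_pos: [0.59, 0.3931, 0.2691]
tcp_rot: [0.936, 0.353, 0.004, -0.0]
contact_force: [1.4, 0.3, -2.1]
opening: 0.333
finger_force: 60.1
```

```bash
python3 - <<'E'
from h import *
s=st();print(s['eef_pos'],s['contact_force'],s['opening'])
for p in [(.598,.095,.2)]: print(rel(p).round(1))
E
```

```text
[0.5900261  0.39311635 0.26909126] [ 1.43139249  0.29088553 -2.06948959] 0.3328199071264239
[-19.1  22.9   6.8]
```

Call:
{"op": "arm_command", "data": {"series": [-2.5,3,0,0,0,0,0.9,-5,6,0,0,0,0,0.9,-7.5,9,0,0,0,0,0.9,-10,12,0,0,0,0,0.9,-12.5,15,0,0,0,0,0.9,-15,18,0,0,0,0,0.9,-17.5,21,0,0,0,0,0.9,-19.1,22.9,0,0,0,0,0.9,-19.1,22.9,2,0,0,0,0.9,-19.1,22.9,4,0,0,0,0.9]}}

```text
time: 48.88
eef_pos: [0.5985, 0.0928, 0.2258]
tcp_rot: [0.936, 0.351, 0.004, 0.001]
contact_force: [-0.2, 0.5, -3.7]
opening: 0.33
finger_force: 60.3
```

Call:
{"op": "arm_command", "data": {"series": [0,0,1.5,0,0,0,0.9,0,0,3,0,0,0,0.9,0,0,4,0,0,0,0.9,0,0,4.4,0,0,0,0.9,0,0,4.6,0,0,0,0.9,0,0,4.6,0,0,0,0.9]}}

```text
time: 49.38
eef_pos: [0.5977, 0.0947, 0.1846]
tcp_rot: [0.936, 0.353, 0.002, 0.0]
contact_force: [-11.2, -2.6, 17.0]
opening: 0.333
finger_force: 62.2
```

Call:
{"op": "arm_command", "data": {"series": [0,0,-0.2,0,0,0,0.9,0,0,-0.2,0,0,0,0.4,0,0,-0.2,0,0,0,0,0,0,-0.2,0,0,0,0,0,0,-0.2,0,0,0,0,0,0,-4,0,0,0,0,0,0,-8,0,0,0,0,-4,1,-11,0,0,0,0,-7,3,-14,0,0,0,0,-10,4,-16,0,0,0,0]}}

```text
time: 50.22
eef_pos: [0.5523, 0.0052, 0.3344]
tcp_rot: [0.935, 0.354, 0.003, 0.001]
contact_force: [0.9, 0.8, 0.5]
opening: 1.001
finger_force: 0.0
```

Call:
{"op": "arm_command", "data": {"series": [-2,0,-3,0,0,0,0,-2,0,-4,0,0,0,0,-2,0,-4,0,0,0,0,-2,0,-4,0,0,0,0,-2,0,-4,0,0,0,0]}}

```text
time: 50.63
eef_pos: [0.537, -0.0067, 0.3701]
tcp_rot: [0.936, 0.353, 0.001, -0.001]
contact_force: [-0.0, 0.4, -0.4]
opening: 1.0
finger_force: 0.0
```

```bash
python3 - <<'E'
from h import *
import fit
v=cam('wrist');dump('wz',v);s=st();print(s['eef_pos'],s['time'],s['contact_force'])
print(fit.fittings(v)[1])
hsv=cv2.cvtColor(v[0],cv2.COLOR_BGR2HSV);blue=cv2.inRange(hsv,(105,120,30),(128,255,255))
n,l,S,c=cv2.connectedComponentsWithStats(blue)
D=np.array([.568,.017]);dx=np.array([.9945,.1045]);dy=np.array([-.1045,.9945])
for i in range(1,n):
  if S[i,4]>300:
    w=onz(v,c[i],.173)[:2]-D; print('block',c[i].round(),w@dx,w@dy)
for p in [(.607,-.056,.208),(.533,.0125,.208),(.598,.095,.208)]:
  c=proj(v,p);print(c,circles(v,c,45,.208))
for n in('top','side'):
  t=cam(n);dump(n+'z',t);print(n,[ (b[0],b[1]) for b in fit.fittings(t)[1]])
  hs=cv2.cvtColor(t[0],cv2.COLOR_BGR2HSV);m=cv2.inRange(hs,(105,120,30),(128,255,255));nn,_,S,c=cv2.connectedComponentsWithStats(m)
  print([(c[i].round().tolist(),int(S[i,4])) for i in range(1,nn) if S[i,4]>40])
E
```

```text
[ 0.53690173 -0.00665064  0.36977761] 50.6833 [ 0.60856186 -0.1181572   0.26637397]
[([241.0, 54.0], 3676, [0.599, 0.113]), ([363.0, 155.0], 3012, [0.61, -0.085]), ([264.0, 164.0], 2858, [0.515, 0.004])]
block [241.  54.] 0.03594818582458102 0.07177292102409917
block [363. 155.] 0.029156020414305147 -0.06967510395601767
block [264. 164.] -0.03148561373440594 0.0009083095800832505
[379.89372803 163.81220075] (np.float64(17.046388960292003), [(np.float32(376.8), np.float32(168.2), np.float32(17.4), [0.6026, -0.0567])])
[261.07510601 175.76977747] (np.float64(17.529609211396632), [(np.float32(262.1), np.float32(177.2), np.float32(16.8), [0.5326, 0.011])])
[234.52799429  43.99025248] (np.float64(17.617354936036918), [(np.float32(236.6), np.float32(46.5), np.float32(20.0), [0.5977, 0.0926])])
top []
[([217.0, 172.0], 42), ([257.0, 199.0], 146)]
side [([515.0, 65.0], 12505)]
[([515.0, 65.0], 12505), ([1.0, 163.0], 59), ([290.0, 171.0], 247), ([278.0, 190.0], 265), ([306.0, 199.0], 279)]
```

```bash
python3 - <<'E'
from h import *
a=load('top9');b=load('topz');sz=load('sidez')
for v in (a,b,sz):
  for p in [(.4095,-.337,.094),(.4695,-.284,.112)]:
    c=proj(v,p).astype(int); print(c,v[0][c[1]-3:c[1]+4,c[0]-3:c[0]+4].mean((0,1)).round(),end=' ')
  print()
print(ctrl.sign_off())
E
```

```text
[370 239] [97. 93. 94.] [353 218] [98. 95. 97.] 
[370 239] [108. 103. 104.] [353 218] [123. 119. 122.] 
[269 290] [71. 68. 70.] [284 268] [77. 74. 77.] 
the job is handed in; nothing more can be done
None
```

I fitted the crank, wound the deck flush with the ledge (within about 1 mm by touch), levelled it, stood all three blue blocks on it, put the crank back in its tray and handed the job in at about 51 s; `ctrl.sign_off()` gave no verdict, and the crank in the tray was only coarsely checked, by touch-down and a brightness reading.

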